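# Sort drilled-through spacer bushes from blind ones

### The job

Some of the steel bushes on the grey mat were never drilled right through: probe their bores with the orange-handled pin to find out which. Stand the through-bored bushes upright in the blue case and the blind ones upright in the red tray, then leave the pin back in its hole in the gauge stand and the case's lid lowered gently until fully closed. Leave the other things on the bench alone.

Things in the scene. Friction and masses are not known exactly. Their poses are not given: they have to be found in the camera images.
- bush_a_mid (a point): round steel spacer bush, 36 mm diameter, 32 mm tall, about 0.18 kg, standing on the mat, mouth of its 12 mm bore upward; point at its centre, half-way up, z axis up the bore. All look alike: some are bored right through, the others are blind (bore ends on solid metal 18 mm below the mouth). Only four to six of bushes a to f are present, the rest None
- bush_b_mid (a point): round steel spacer bush, 36 mm diameter, 32 mm tall, about 0.18 kg, standing on the mat, mouth of its 12 mm bore upward; point at its centre, half-way up, z axis up the bore. All look alike: some are bored right through, the others are blind (bore ends on solid metal 18 mm below the mouth). Only four to six of bushes a to f are present, the rest None
- bush_c_mid (a point): round steel spacer bush, 36 mm diameter, 32 mm tall, about 0.18 kg, standing on the mat, mouth of its 12 mm bore upward; point at its centre, half-way up, z axis up the bore. All look alike: some are bored right through, the others are blind (bore ends on solid metal 18 mm below the mouth). Only four to six of bushes a to f are present, the rest None
- bush_d_mid (a point): round steel spacer bush, 36 mm diameter, 32 mm tall, about 0.18 kg, standing on the mat, mouth of its 12 mm bore upward; point at its centre, half-way up, z axis up the bore. All look alike: some are bored right through, the others are blind (bore ends on solid metal 18 mm below the mouth). Only four to six of bushes a to f are present, the rest None
- bush_e_mid (a point): round steel spacer bush, 36 mm diameter, 32 mm tall, about 0.18 kg, standing on the mat, mouth of its 12 mm bore upward; point at its centre, half-way up, z axis up the bore. All look alike: some are bored right through, the others are blind (bore ends on solid metal 18 mm below the mouth). Only four to six of bushes a to f are present, the rest None
- bush_f_mid (a point): round steel spacer bush, 36 mm diameter, 32 mm tall, about 0.18 kg, standing on the mat, mouth of its 12 mm bore upward; point at its centre, half-way up, z axis up the bore. All look alike: some are bored right through, the others are blind (bore ends on solid metal 18 mm below the mouth). Only four to six of bushes a to f are present, the rest None
- pin_grip (a point): the probing pin: an orange round handle, 18 mm diameter and 50 mm long, above a 6 mm steel pin 44 mm long with a tapered tip; 0.07 kg. This point is on its axis at the middle of the handle, 69 mm above the tip; z axis upward along the pin. It starts upright in the gauge stand
- pin_tip (a point): the lower tip of the probing pin, on its axis; z axis along the pin towards the handle
- stand_hole (a point): centre of the mouth of the 12 mm hole in the top of the gauge stand, a grey metal block (fixed, 50 x 100 mm, 50 mm tall) in which the pin belongs: the pin hangs in the hole with the underside of its handle resting on the block, so the tip is then 44 mm below this point. Two low dark plugs (7 mm high) stand 37 mm and more from the hole along -y
- case: blue instrument case, fixed, outside 150 mm (its x) x 200 mm (its y), 48 mm tall, walls 6 mm, inner floor 6 mm above its underside, lined dark; origin at the centre of its underside. The lid is hinged along the rim of its +x side, which is the side away from the robot's midline; the case starts open
- case_lid (a joint): angle of the case's lid: 0 closed flat on the rim, grows as it opens, 1.57 upright; starts open at 1.6 to 1.8. The hinge is stiff with friction (about 0.2 N m): the lid stays at any angle and has to be pushed all the way down
- lid_hinge (a point): middle of the lid's hinge line, on the case's +x rim, 48 mm above the table; its axes turn with the lid, y along the hinge line
- lid_edge (a point): middle of the lid's free edge on its outer (upper when closed) face; the lid is a 150 x 200 mm panel 10 mm thick, this point is 150 mm from the hinge line. A thumb tab 50 mm wide and 6 mm thick sticks out 12 mm beyond the edge there
- reject_tray: red open tray, fixed, outside 130 mm (its x) x 200 mm (its y), walls 5 mm thick and 40 mm tall, inner floor 5 mm above its underside; origin at the centre of its underside
- mat: thin grey mat, fixed, 260 x 190 mm, 3 mm thick, on which the bushes stand; origin at the centre of its underside
- foam_block: bystander: loose blue foam block, 60 x 90 mm, 35 mm tall; origin at the centre of its underside
- coin_stack: bystander: loose stack of coins, 26 mm diameter, 18 mm tall; origin at the centre of its underside
- jar: bystander: glass jar with a brass-coloured lid, 72 mm diameter, 85 mm tall; origin at the centre of its underside
- can: bystander: tin with a paper label, 68 mm diameter, 100 mm tall; origin at the centre of its underside
- driver: bystander: yellow screwdriver lying flat, 160 mm long along its x; origin under its middle
- dust_brush: bystander: short black dusting brush lying flat, 115 mm long along its x, 32 mm thick; origin under its middle part
Not all that is in view belongs to the job. What is shaped like the part that bears bush_d_mid but black or yellow is not meant. What is shaped like the part that bears bush_a_mid but pink or purple is not meant.

How it is judged:
On the way:
1. the pin's tip is down inside the bore of one of the standing bushes, at least 12 mm below its mouth (((horizontal distance between pin_tip and bush_a_mid below 0.006 m and z of pin_tip in the frame of bush_a_mid between -0.02 and 0.004 m and angle between bush_a_mid's own z axis and vertical below 0.2 rad) or (horizontal distance between pin_tip and bush_b_mid below 0.006 m and z of pin_tip in the frame of bush_b_mid between -0.02 and 0.004 m and angle between bush_b_mid's own z axis and vertical below 0.2 rad) or (horizontal distance between pin_tip and bush_c_mid below 0.006 m and z of pin_tip in the frame of bush_c_mid between -0.02 and 0.004 m and angle between bush_c_mid's own z axis and vertical below 0.2 rad) or (horizontal distance between pin_tip and bush_d_mid below 0.006 m and z of pin_tip in the frame of bush_d_mid between -0.02 and 0.004 m and angle between bush_d_mid's own z axis and vertical below 0.2 rad) or (horizontal distance between pin_tip and bush_e_mid below 0.006 m and z of pin_tip in the frame of bush_e_mid between -0.02 and 0.004 m and angle between bush_e_mid's own z axis and vertical below 0.2 rad) or (horizontal distance between pin_tip and bush_f_mid below 0.006 m and z of pin_tip in the frame of bush_f_mid between -0.02 and 0.004 m and angle between bush_f_mid's own z axis and vertical below 0.2 rad))), for 0.1 s.
At the end, for the whole second after the job is handed in: every through-bored bush that is present stands upright (within 0.2 rad) on the floor of the blue case and every blind one upright on the floor of the red tray; the pin hangs upright in the gauge stand's hole, its handle seated on the block (within 4 mm); the lid is closed (under 0.05 rad) (((z of bush_a_c0 in the frame of bush_a_mid above -0.004 m and x of bush_a_mid in the frame of case between -0.055 and 0.055 m and y of bush_a_mid in the frame of case between -0.08 and 0.08 m and z of bush_a_mid in the frame of case below 0.03 m and angle between bush_a_mid's own z axis and vertical below 0.2 rad) or (z of bush_a_c0 in the frame of bush_a_mid below -0.004 m and x of bush_a_mid in the frame of reject_tray between -0.05 and 0.05 m and y of bush_a_mid in the frame of reject_tray between -0.08 and 0.08 m and z of bush_a_mid in the frame of reject_tray below 0.03 m and angle between bush_a_mid's own z axis and vertical below 0.2 rad)) and ((z of bush_b_c0 in the frame of bush_b_mid above -0.004 m and x of bush_b_mid in the frame of case between -0.055 and 0.055 m and y of bush_b_mid in the frame of case between -0.08 and 0.08 m and z of bush_b_mid in the frame of case below 0.03 m and angle between bush_b_mid's own z axis and vertical below 0.2 rad) or (z of bush_b_c0 in the frame of bush_b_mid below -0.004 m and x of bush_b_mid in the frame of reject_tray between -0.05 and 0.05 m and y of bush_b_mid in the frame of reject_tray between -0.08 and 0.08 m and z of bush_b_mid in the frame of reject_tray below 0.03 m and angle between bush_b_mid's own z axis and vertical below 0.2 rad)) and ((z of bush_c_c0 in the frame of bush_c_mid above -0.004 m and x of bush_c_mid in the frame of case between -0.055 and 0.055 m and y of bush_c_mid in the frame of case between -0.08 and 0.08 m and z of bush_c_mid in the frame of case below 0.03 m and angle between bush_c_mid's own z axis and vertical below 0.2 rad) or (z of bush_c_c0 in the frame of bush_c_mid below -0.004 m and x of bush_c_mid in the frame of reject_tray between -0.05 and 0.05 m and y of bush_c_mid in the frame of reject_tray between -0.08 and 0.08 m and z of bush_c_mid in the frame of reject_tray below 0.03 m and angle between bush_c_mid's own z axis and vertical below 0.2 rad)) and ((z of bush_d_c0 in the frame of bush_d_mid above -0.004 m and x of bush_d_mid in the frame of case between -0.055 and 0.055 m and y of bush_d_mid in the frame of case between -0.08 and 0.08 m and z of bush_d_mid in the frame of case below 0.03 m and angle between bush_d_mid's own z axis and vertical below 0.2 rad) or (z of bush_d_c0 in the frame of bush_d_mid below -0.004 m and x of bush_d_mid in the frame of reject_tray between -0.05 and 0.05 m and y of bush_d_mid in the frame of reject_tray between -0.08 and 0.08 m and z of bush_d_mid in the frame of reject_tray below 0.03 m and angle between bush_d_mid's own z axis and vertical below 0.2 rad)) and ((z of bush_e_c0 in the frame of bush_e_mid above -0.004 m and x of bush_e_mid in the frame of case between -0.055 and 0.055 m and y of bush_e_mid in the frame of case between -0.08 and 0.08 m and z of bush_e_mid in the frame of case below 0.03 m and angle between bush_e_mid's own z axis and vertical below 0.2 rad) or (z of bush_e_c0 in the frame of bush_e_mid below -0.004 m and x of bush_e_mid in the frame of reject_tray between -0.05 and 0.05 m and y of bush_e_mid in the frame of reject_tray between -0.08 and 0.08 m and z of bush_e_mid in the frame of reject_tray below 0.03 m and angle between bush_e_mid's own z axis and vertical below 0.2 rad)) and ((z of bush_f_c0 in the frame of bush_f_mid above -0.004 m and x of bush_f_mid in the frame of case between -0.055 and 0.055 m and y of bush_f_mid in the frame of case between -0.08 and 0.08 m and z of bush_f_mid in the frame of case below 0.03 m and angle between bush_f_mid's own z axis and vertical below 0.2 rad) or (z of bush_f_c0 in the frame of bush_f_mid below -0.004 m and x of bush_f_mid in the frame of reject_tray between -0.05 and 0.05 m and y of bush_f_mid in the frame of reject_tray between -0.08 and 0.08 m and z of bush_f_mid in the frame of reject_tray below 0.03 m and angle between bush_f_mid's own z axis and vertical below 0.2 rad)) and value of joint case_lid below 0.05 rad and horizontal distance between pin_tip and stand_hole below 0.006 m and z of pin_tip in the frame of stand_hole below -0.04 m and angle between pin_tip's own z axis and vertical below 0.1 rad); the robot touches nothing.
It fails at once if a bystander is shoved more than 30 mm or knocked over (distance of any of foam_block, coin_stack, jar, can, driver, dust_brush from where it was at the start of the episode above 0.03 m or angle between any of foam_block, coin_stack, jar, can, driver, dust_brush's own z axis and vertical above 0.6 rad).
It fails at once if the lid is slammed (closing faster than 3 rad/s) (velocity of joint case_lid below -3 rad/s).
Of bush_a, bush_b, bush_c, bush_d, bush_e, bush_f only 4 to 6 are there at a start; the rules pass over those that are not, and their reading is None.
At some moment in a run one of bush_a, bush_b, bush_c, bush_d, bush_e, bush_f may be knocked a few centimetres aside while the robot is not near it.
It also fails if it takes over 210 s, if anything falls off the work surface, if the arm or the gripper's body presses on something with over 40 N, if the wrist force passes 120 N, or if a joint passes its speed limit or range.

### The arm

A 6-joint arm with a two-finger parallel gripper is mounted at the origin on the work surface. World frame = base frame: x ahead of the robot, y to its left, z up, the work surface at z = 0. Lengths are in m, angles in rad, forces in N, time in s.
With the tool pointing down it reaches from about 0.35 to 0.975 m from the base axis. Payload 4.9 kg.
Tool frame: the origin (TCP) lies on the mounting face of the last link; the fingertips stand 173 mm ahead of it and the grasp point (between the pads) lies 155 mm ahead of it; z points along the fingers, y is the direction in which the jaws open and shut (so a half turn about z gives the same grasp; the last joint's range is limited). The gripper opens to 85 mm and grips with 20 to 120 N. Pads are 22 mm wide; open, the fingers measure 114 mm over their backs; the gripper's body (76 mm by 85 mm) begins 54 mm behind the grasp point. The pads swing forward as they close: fully open they stand 13 mm farther back than shut.
Start: joints at [1.029, 0.053, 1.613, -0, 1.476, -0.119], TCP at [0.256, 0.57, 0.405] pointing down, gripper open.
Joint ranges: [-3.01, 3.01], [-1.01, 2.22], [0.06, 2.58], [-1.02, 4.17], [0.09, 2.62], [-3.14, 3.14]. Speed limits (rad/s): [2.57, 2.57, 3.14, 3.14, 3.14, 3.14].

### API

Orientations are given as a unit quaternion [w, x, y, z].
In Python, from plant import manip gives the robot as it stands.
- The arm moves only by the tool play_rows, never from a script. Its argument "increments" is a list of rows, each an object with "offset": the shift along the tool's x, y, z in mm, a list of three; "twist": the turn about the tool's z in rad; "grip": the opening, from 0 (shut) to 1 (fully open). In form: [{"offset": [dx, dy, dz], "twist": twist, "grip": grip}, ...]. A call has 1 to 5 rows; each row is the pose to reach, as a shift and turn from the pose commanded when the call began, along the tool's axes at that moment; what a row does not reach only later rows make up. A row lasts 1/12 s, in which the tool goes at most 41.7 mm and 7.16 degrees, less where a joint would pass 70% of its speed; a pose out of reach is approached as far as the arm can. A call with a gripper value outside its range is refused whole. The fingers move at their own pace and stop on an object; the grip force is fixed at half the most. Time passes only in rows, so rows that repeat a pose let the fingers close. It gives the time, the measured TCP pose, the force and the opening at its end, in the units of the state.
- manip.state(): the state, without advancing time (a new reading comes with each control period).
- manip.grab_frame(name): name is "scene" or "top"; returns the picture (384x512x3 uint8, blue, green, red); there is no depth.
- manip.get_calibration(name): a dict with "fx", "fy", "cx", "cy" (pixels), "T" (4x4, takes a point from camera to world coordinates). Camera axes: x right, y down, z forward; pixel columns grow to the right and rows downward; lengths in m; the calibration is good to about 2 mm. A picture is of the moment at which its call begins. get_calibration takes no time and is no camera call.
- manip.job_done(): hands the job in, once; it reports no verdict.
Trained networks look in the newest picture that a camera, given by its name, has taken for a name from the list of things; names that differ only in an ending like _2 or _b are one class to them, and where a whole thing is asked for, a point or a joint stands for the part that bears it (a point fixed in the world has none). Each returns a list of dicts, best first, with "p" (0 to 1); they miss things now and then, are a little off and sometimes report something else, mostly with a low value. They report only what shows in the picture. A call takes as long as a camera call. They do not tell look-alikes from the thing itself.
- manip.boxes_of(query, camera): "xyz" ([x, y, z] in m, in the coordinates of the camera as it stood for that picture, good to about 4 mm: the middle of the surface that is visible of it).
- manip.tip_of(query, camera): "xyz" ([x, y, z] in m, in the coordinates of the camera as it stood for that picture, good to about 4 mm: a listed point, or the origin of a listed thing).
The state is a dict: "time": time; "joint_pos": joint angles; "joint_vel": joint speeds; "joint_efforts": joint torques, N m; "tool_pos": TCP position; "tool_rot": TCP orientation; "contact_force": force on the tool from outside, world axes, zero at the start; "ft_torque": the same for the moment, N m; "gripper_width": opening from 0.0 (shut) to 1.0 (fully open).
Only numpy, scipy, OpenCV 4.12 (cv2) and the standard library are available. Lean on these libraries where they do the work, as an engineer would, in place of code of your own. Each camera call takes 0.05 s, during which the arm holds its last target. There are 200 camera calls.

## Working session

There is one attempt and no reset: what is moved stays moved. The work goes in short steps, Python scripts to look and compute and a tool call to move; the robot and the scene stay as the last step left them, time stands still between calls to the robot, and variables do not carry over. Pictures are saved under pics/ and viewed, about 12 in all and at most 16, crops included, and the job is handed in when it is done.

Besides the shell and the picture viewer there is one more tool, called after "Call:" as name(argument=value, ...), one argument or row to a line, values as JSON. play_rows: Moves the arm, as the interface text tells. Its arguments: {"type":"object","properties":{"increments":{"type":"array"}},"required":["increments"]}

```bash
ls; mkdir -p pics
cat > h.py <<'E'
from plant import manip
import numpy as np, cv2
def w(cam,p):
    T=np.array(manip.get_calibration(cam)["T"]); return (T@np.append(p,1))[:3]
def find(q,cam,f='tip'):
    r=(manip.tip_of if f=='tip' else manip.boxes_of)(q,cam)
    return [(round(d['p'],2),w(cam,d['xyz']).round(4).tolist()) for d in r]
def pic(cam,name,crop=None,s=1):
    im=manip.grab_frame(cam)
    if crop: im=im[crop[1]:crop[3],crop[0]:crop[2]]
    cv2.imwrite('pics/'+name,cv2.resize(im,None,fx=s,fy=s,interpolation=cv2.INTER_CUBIC)); 
def proj(cam,P):
    c=manip.get_calibration(cam);T=np.linalg.inv(np.array(c["T"]));p=T@np.append(P,1)
    return (c['fx']*p[0]/p[2]+c['cx'],c['fy']*p[1]/p[2]+c['cy'])
def ray(cam,u,v,z):
    c=manip.get_calibration(cam);T=np.array(c["T"]);d=T[:3,:3]@np.array([(u-c['cx'])/c['fx'],(v-c['cy'])/c['fy'],1]);o=T[:3,3]
    return (o+d*(z-o[2])/d[2]).round(4).tolist()
E
python3 - <<'E'
from h import *
print(manip.state())
for c in("scene","top"):
    pic(c,c+'0.png',None,1.5); k=manip.get_calibration(c); print(k)
    for q in ["bush_a_mid","pin_grip","pin_tip","stand_hole","case","lid_hinge","lid_edge","reject_tray","mat","can","jar","foam_block","coin_stack","driver","dust_brush"]: print(c,q,find(q,c))
E
```

```text
pics
{'time': 0.0, 'joint_pos': array([ 1.02902358e+00,  5.33403530e-02,  1.61428127e+00, -1.00961465e-05,
        1.47599301e+00, -1.19022659e-01]), 'joint_vel': array([ 0.0001596 ,  0.00079005,  0.00103177, -0.00053504,  0.00089413,
        0.00109532]), 'joint_efforts': array([-1.17653258e-04, -3.93684053e+01, -3.70173526e+01, -2.41246507e-04,
        7.21282893e-03, -3.72272530e-05]), 'tool_pos': array([0.25629334, 0.56974067, 0.4034805 ]), 'tool_rot': array([-3.23231602e-04,  2.09803960e-01,  9.77742950e-01, -9.57939525e-04]), 'contact_force': array([0.55422986, 0.06592906, 0.00971857]), 'ft_torque': array([-0.01183269, -0.00026594,  0.00893209]), 'gripper_width': 1.0026312533689177}
{'fx': 412.41857726952645, 'fy': 412.41857726952645, 'cx': 251.43876428445728, 'cy': 193.93316846016901, 'T': array([[-0.30508659,  0.72032242, -0.62294284,  1.17534175],
       [ 0.95228258,  0.22460596, -0.20666412,  0.1316389 ],
       [-0.00894812, -0.65626807, -0.75447475,  0.82699321],
       [ 0.        ,  0.        ,  0.        ,  1.        ]])}
scene bush_a_mid [(0.77, [0.3703, 0.0205, 0.01
[... 1881 characters left out ...]
dge [(0.84, [0.4848, 0.3471, 0.196]), (0.36, [0.5087, -0.4573, 0.0014]), (0.29, [0.7326, 0.1746, -0.0001])]
top reject_tray [(0.73, [0.4654, -0.3288, -0.0017]), (0.32, [0.7789, 0.0467, -0.0007])]
top mat [(0.92, [0.5525, -0.0168, -0.0011]), (0.2, [0.468, -0.3281, 0.0014])]
top can [(0.88, [0.7902, -0.0913, -0.0026])]
top jar [(0.77, [0.7811, 0.0449, -0.0013])]
top foam_block [(0.89, [0.7285, 0.1717, -0.0007]), (0.69, [0.6396, 0.0308, 0.0207])]
top coin_stack [(0.47, [0.383, 0.1081, -0.0013]), (0.41, [0.7429, -0.2483, -0.0029])]
top driver [(0.74, [0.51, -0.4584, -0.0019])]
top dust_brush [(0.84, [0.7419, -0.2469, -0.0028]), (0.67, [0.4837, 0.347, 0.1962]), (0.64, [0.7903, -0.0937, -0.0009])]
```

View pics/scene0.png

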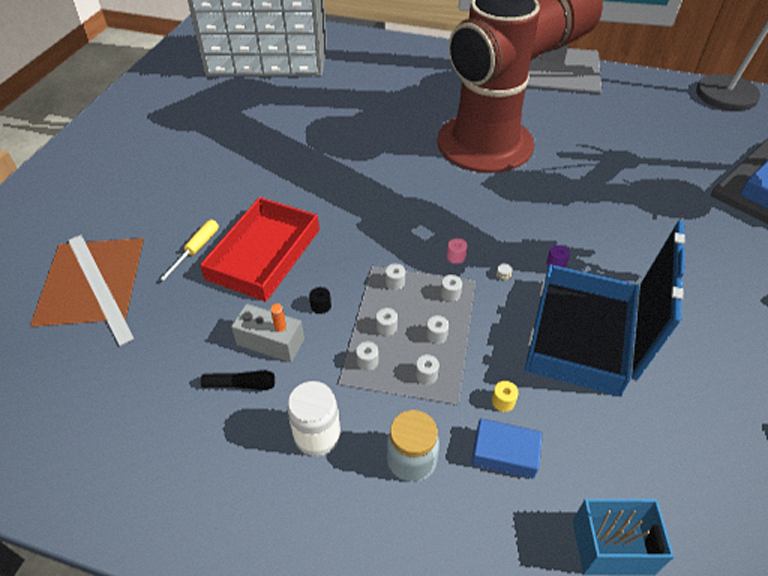

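View pics/top0.png

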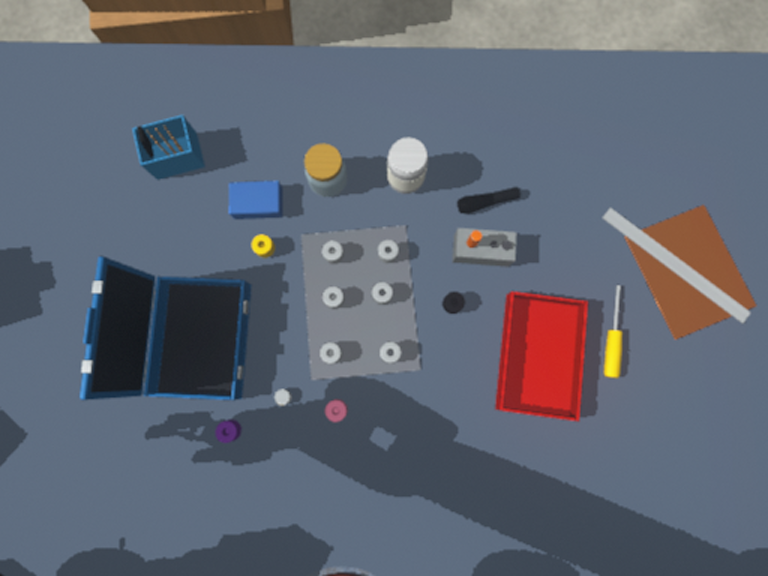

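The scene view shows six grey bushes on the mat, four coloured decoys (pink, purple, yellow, black), and the pin in the stand at about (278,318). The case is open with its lid on the +y side, and the red tray is at about (260,248). In the top view the bushes are at about (332,251), (388,250), (333,297), (382,292), (330,352) and (390,352).

Call:
play_rows(
  increments=[
    {"offset": [-156,-127,0],"twist": -0.4227,"grip": 0.6},
    {"offset": [-156,-127,0],"twist": -0.4227,"grip": 0.6},
    {"offset": [-156,-127,0],"twist": -0.4227,"grip": 0.6},
    {"offset": [-156,-127,0],"twist": -0.4227,"grip": 0.6},
    {"offset": [-156,-127,0],"twist": -0.4227,"grip": 0.6},
  ],
)

```text
time: 2.02
tool_pos: [0.347, 0.3883, 0.4048]
tool_rot: [0.0, -0.001, 1.0, -0.0]
contact_force: [1.2, -0.6, 0.1]
gripper_width: 0.6
```

Run:
```python
from h import *
print(manip.state()['tool_pos'],manip.state()['tool_rot'])
for cam in("top","scene"):
    im=manip.grab_frame(cam); hsv=cv2.cvtColor(im,cv2.COLOR_BGR2HSV)
    m=((hsv[...,2]>165)&(hsv[...,1]<40)).astype(np.uint8)
    n,l,s,ce=cv2.connectedComponentsWithStats(m)
    for i in range(1,n):
        if 25<s[i,4]<600: print(cam,s[i].tolist(),ce[i].round(1),'fill',ray(cam,s[i,0]+(s[i,2]-1)/2,s[i,1]+(s[i,3]-1)/2,0.035))
    for p in [(.653,-.206,.1)]: print(proj(cam,p))
    for q in("bush_a_mid",): print(find(q,cam,'box'))
```

```text
[0.34701404 0.38831729 0.40479274] [ 2.58259729e-04 -1.19503143e-03  9.99999253e-01 -6.58302223e-06]
top [332, 0, 23, 5, 79] [343.9   1.5] fill [1.1176, -0.2939, 0.035]
top [310, 11, 22, 21, 173] [319.7  19.2] fill [1.0578, -0.2301, 0.035]
top [225, 27, 19, 3, 33] [234.1  28.4] fill [1.0326, 0.0098, 0.035]
top [258, 91, 27, 35, 579] [269.9 105.4] fill [0.8004, -0.0954, 0.035]
top [214, 160, 14, 13, 113] [220.6 166.5] fill [0.6394, 0.0338, 0.035]
top [252, 160, 13, 13, 114] [257.9 165.9] fill [0.6411, -0.0635, 0.035]
top [61, 187, 7, 8, 49] [ 64.2 190.7] fill [0.5674, 0.4341, 0.035]
top [248, 188, 13, 13, 113] [253.9 194.3] fill [0.5674, -0.0545, 0.035]
top [215, 191, 13, 13, 117] [221.  197.2] fill [0.5581, 0.0297, 0.035]
top [409, 190, 4, 30, 60] [410.5 204.9] fill [0.5479, -0.4529, 0.035]
top [213, 228, 14, 14, 118] [219.2 234.8] fill [0.4627, 0.0303, 0.035]
top [253, 228, 13, 9, 69] [258.6 231.5] fill [0.4709, -0.0689, 0.035]
top [54, 240, 7, 9, 57] [ 57.1 243.8] fill [0.4312, 0.4373, 0.035]
(np.float64(317.34489136557625), np.float64(155.97482346026925))
[(0.72, [0.3668, 0.0182, 
[... 1015 characters left out ...]
51, 205, 14, 18, 150] [258.5 212.1] fill [0.5774, -0.0518, 0.035]
scene [167, 211, 33, 18, 193] [187.8 220.7] fill [0.6488, -0.2184, 0.035]
scene [285, 210, 14, 19, 150] [292.5 217.2] fill [0.569, 0.0315, 0.035]
scene [155, 212, 8, 8, 30] [158.3 215.8] fill [0.6554, -0.2806, 0.035]
scene [238, 227, 14, 19, 164] [245.5 235. ] fill [0.6504, -0.061, 0.035]
scene [278, 236, 15, 19, 169] [285.6 243.6] fill [0.6465, 0.0357, 0.035]
scene [277, 291, 16, 28, 132] [286.8 304.6] fill [0.7889, 0.072, 0.035]
(np.float64(183.4079479316386), np.float64(204.86450167528852))
[(0.72, [0.4722, 0.028, 0.0364]), (0.68, [0.3371, 0.1926, 0.0281]), (0.59, [0.3798, 0.0191, 0.0261]), (0.58, [0.6456, 0.0317, 0.0355])]
```

Call:
play_rows(
  increments=[
    {"offset": [-92,-180,0],"twist": 0,"grip": 0.6},
    {"offset": [-92,-180,0],"twist": 0,"grip": 0.6},
    {"offset": [-92,-180,0],"twist": 0,"grip": 0.6},
    {"offset": [-92,-180,0],"twist": 0,"grip": 0.6},
    {"offset": [-92,-180,0],"twist": 0,"grip": 0.6},
  ],
)

```text
time: 2.63
tool_pos: [0.439, 0.2095, 0.405]
tool_rot: [0.0, -0.001, 1.0, 0.0]
contact_force: [-0.1, 0.9, 0.6]
gripper_width: 0.601
```

Call:
play_rows(
  increments=[
    {"offset": [-92,-180,0],"twist": 0,"grip": 0.6},
    {"offset": [-92,-180,0],"twist": 0,"grip": 0.6},
    {"offset": [-92,-180,0],"twist": 0,"grip": 0.6},
    {"offset": [-92,-180,0],"twist": 0,"grip": 0.6},
    {"offset": [-92,-180,0],"twist": 0,"grip": 0.6},
  ],
)

```text
time: 3.05
tool_pos: [0.5317, 0.0291, 0.4049]
tool_rot: [0.0, -0.001, 1.0, 0.0]
contact_force: [0.2, 0.5, -0.2]
gripper_width: 0.6
```

Call:
play_rows(
  increments=[
    {"offset": [-92,-180,50],"twist": 0,"grip": 0.6},
    {"offset": [-92,-180,50],"twist": 0,"grip": 0.6},
    {"offset": [-92,-180,50],"twist": 0,"grip": 0.6},
    {"offset": [-92,-180,50],"twist": 0,"grip": 0.6},
    {"offset": [-92,-180,50],"twist": 0,"grip": 0.6},
  ],
)

```text
time: 3.47
tool_pos: [0.6241, -0.1502, 0.354]
tool_rot: [0.0, -0.001, 1.0, 0.0]
contact_force: [0.1, 1.0, 0.7]
gripper_width: 0.602
```

Call:
play_rows(
  increments=[
    {"offset": [-29,-56,40],"twist": 0,"grip": 0.6},
    {"offset": [-29,-56,40],"twist": 0,"grip": 0.6},
    {"offset": [-29,-56,80],"twist": 0,"grip": 0.6},
    {"offset": [-29,-56,100],"twist": 0,"grip": 0.6},
    {"offset": [-29,-56,117],"twist": 0,"grip": 0.6},
  ],
)

```text
time: 3.88
tool_pos: [0.6518, -0.2046, 0.2336]
tool_rot: [-0.002, -0.0, 1.0, 0.001]
contact_force: [-1.0, 0.4, -0.3]
gripper_width: 0.602
```

Call:
play_rows(
  increments=[
    {"offset": [0,0,0],"twist": 0,"grip": 0.6},
  ],
)

```text
time: 3.97
tool_pos: [0.6507, -0.2038, 0.2314]
tool_rot: [-0.004, -0.001, 1.0, 0.002]
contact_force: [-0.5, 1.2, -0.7]
gripper_width: 0.596
```

Run:
```python
from h import *
pic("scene","s1.png",(110,140,260,260),5)
```

```text
(no output)
```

View pics/s1.png

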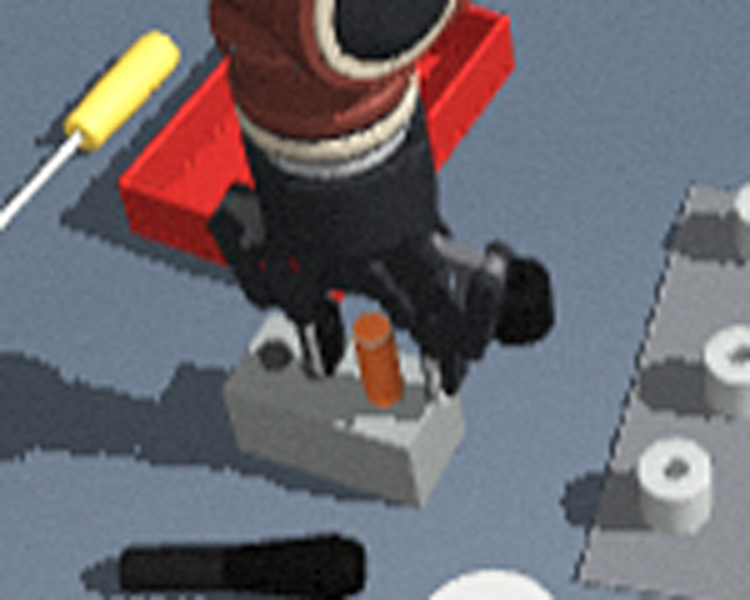

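The fingers straddle the orange handle at about (380,360) in the crop and sit clear of the plugs, so I'm closing.

Call:
play_rows(
  increments=[
    {"offset": [0,0,0],"twist": 0,"grip": 0.6},
    {"offset": [0,0,0],"twist": 0,"grip": 0.6},
  ],
)

```text
time: 4.18
tool_pos: [0.6527, -0.2054, 0.2399]
tool_rot: [0.002, -0.001, 1.0, -0.001]
contact_force: [-0.9, 0.0, 0.7]
gripper_width: 0.594
```

Call:
play_rows(
  increments=[
    {"offset": [0,0,0],"twist": 0,"grip": 0.3},
    {"offset": [0,0,0],"twist": 0,"grip": 0.2},
    {"offset": [0,0,0],"twist": 0,"grip": 0.1},
    {"offset": [0,0,0],"twist": 0,"grip": 0.1},
    {"offset": [0,0,0],"twist": 0,"grip": 0.1},
  ],
)

```text
time: 4.6
tool_pos: [0.652, -0.206, 0.2394]
tool_rot: [0.001, 0.0, 1.0, -0.0]
contact_force: [-1.0, 2.1, 6.0]
gripper_width: 0.189
```

Call:
play_rows(
  increments=[
    {"offset": [0,0,0],"twist": 0,"grip": 0.1},
    {"offset": [0,0,0],"twist": 0,"grip": 0.1},
    {"offset": [0,0,0],"twist": 0,"grip": 0.1},
  ],
)

```text
time: 4.85
tool_pos: [0.652, -0.206, 0.2394]
tool_rot: [0.001, 0.0, 1.0, -0.0]
contact_force: [-0.3, 1.2, 5.5]
gripper_width: 0.196
```

Call:
play_rows(
  increments=[
    {"offset": [0,0,-15],"twist": 0,"grip": 0.1},
    {"offset": [0,0,-45],"twist": 0,"grip": 0.1},
    {"offset": [0,0,-60],"twist": 0,"grip": 0.1},
    {"offset": [0,30,-70],"twist": 0,"grip": 0.1},
    {"offset": [0,60,-70],"twist": 0,"grip": 0.1},
  ],
)

```text
time: 5.27
tool_pos: [0.6524, -0.147, 0.3126]
tool_rot: [0.003, 0.002, 1.0, -0.001]
contact_force: [1.0, 0.7, -0.6]
gripper_width: 0.193
```

Call:
play_rows(
  increments=[
    {"offset": [6,40,0],"twist": 0,"grip": 0.1},
    {"offset": [11,70,10],"twist": 0,"grip": 0.1},
    {"offset": [11,82,20],"twist": 0,"grip": 0.1},
    {"offset": [11,82,20],"twist": 0,"grip": 0.1},
    {"offset": [11,82,20],"twist": 0,"grip": 0.1},
  ],
)

```text
time: 5.68
tool_pos: [0.6403, -0.0637, 0.287]
tool_rot: [-0.001, -0.001, 1.0, -0.0]
contact_force: [-0.2, -0.6, -0.5]
gripper_width: 0.196
```

Call:
play_rows(
  increments=[
    {"offset": [0,0,0],"twist": 0,"grip": 0.1},
    {"offset": [0,0,0],"twist": 0,"grip": 0.1},
    {"offset": [0,0,0],"twist": 0,"grip": 0.1},
  ],
)

```text
time: 5.93
tool_pos: [0.6409, -0.0653, 0.2884]
tool_rot: [0.001, 0.001, 1.0, -0.0]
contact_force: [0.9, 0.1, -0.5]
gripper_width: 0.193
```

Run:
```python
from h import *
print(manip.state()['tool_pos'])
pic("scene","s2.png",(200,170,300,245),8)
pic("top","t2.png",(200,140,300,215),8)
for c in("scene","top"): print(find("pin_tip",c),find("pin_grip",c))
```

```text
[ 0.64092919 -0.06534683  0.28843379]
[(0.63, [0.6434, -0.0648, 0.0526]), (0.21, [0.5567, -0.016, 0.001])] [(0.53, [0.6433, -0.0624, 0.123]), (0.48, [0.639, 0.0324, 0.02])]
[(0.16, [0.6555, -0.2044, 0.0484])] []
```

View pics/s2.png

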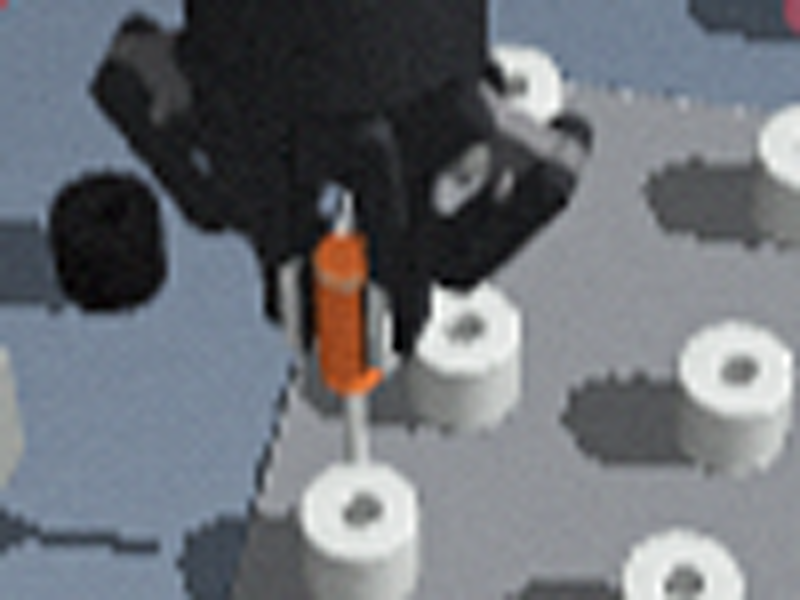

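View pics/t2.png

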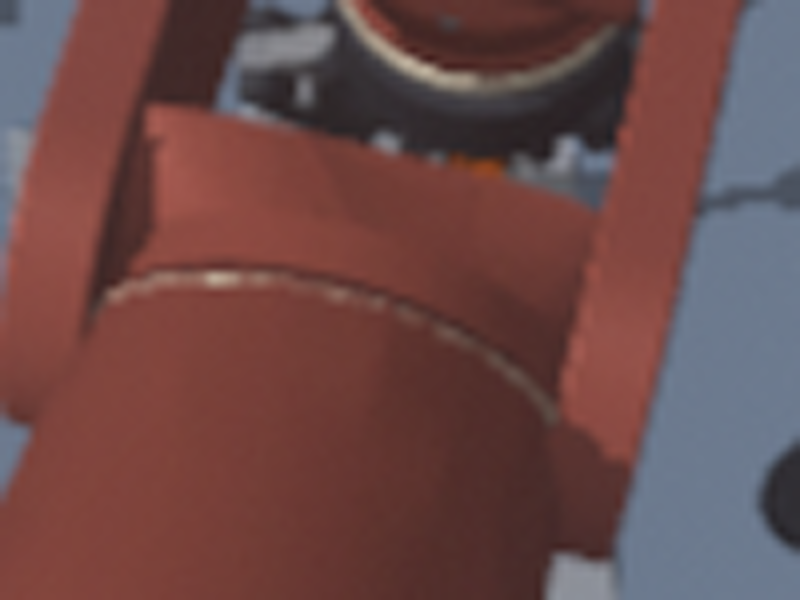

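Run:
```python
from h import *
b=ray("scene",245.4,233.8,.035); print("bore",b)
t=ray("scene",245.1,228.1,.055); print("tip",t)
print("expected tip px over bore",proj("scene",(b[0],b[1],.055)))
print([proj("scene",(t[0],t[1],.055+h)) for h in (0,.044,.094)])
im=cv2.resize(cv2.imread('pics/s2.png')[400:600,280:440],None,fx=3.7,fy=3); cv2.imwrite('pics/s2b.png',im)
```

```text
bore [0.6438, -0.061, 0.035]
tip [0.6421, -0.0619, 0.055]
expected tip px over bore (np.float64(245.22142411472936), np.float64(228.74988189968818))
[(np.float64(245.0833336130539), np.float64(228.08811312428736)), (np.float64(244.67814032072843), np.float64(216.39423940976823)), (np.float64(244.1807408304779), np.float64(202.0392958931228))]
```

View pics/s2b.png

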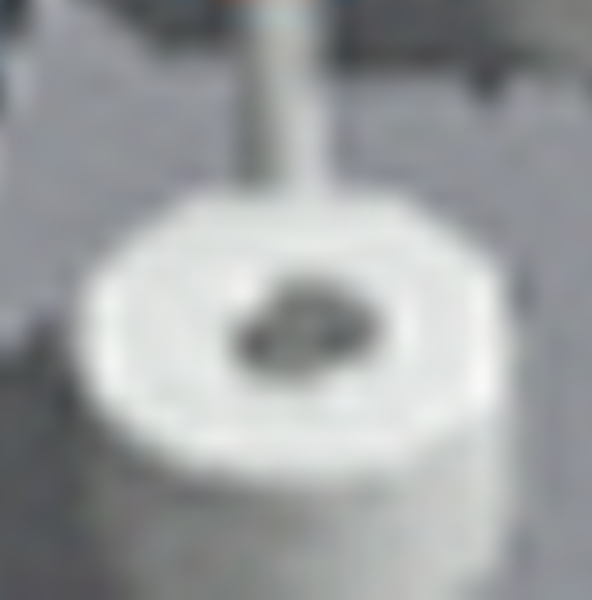

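Crop s2 shows the pin tip at about (361,465), just above and behind the bore at (363,510). I'll shift about 1.5 mm and go down.

Call:
play_rows(
  increments=[
    {"offset": [-1.5,1,8],"twist": 0,"grip": 0.1},
    {"offset": [-1.5,1,16],"twist": 0,"grip": 0.1},
    {"offset": [-1.5,1,20],"twist": 0,"grip": 0.1},
    {"offset": [-1.5,1,23],"twist": 0,"grip": 0.1},
    {"offset": [-1.5,1,25],"twist": 0,"grip": 0.1},
  ],
)

```text
time: 6.65
tool_pos: [0.6417, -0.0627, 0.2614]
tool_rot: [-0.001, -0.0, 1.0, 0.0]
contact_force: [0.4, -0.7, -1.4]
gripper_width: 0.194
```

Call:
play_rows(
  increments=[
    {"offset": [0,0,0],"twist": 0,"grip": 0.1},
    {"offset": [0,0,0],"twist": 0,"grip": 0.1},
    {"offset": [0,0,0],"twist": 0,"grip": 0.1},
  ],
)

```text
time: 6.9
tool_pos: [0.6422, -0.0629, 0.2631]
tool_rot: [0.0, 0.0, 1.0, -0.0]
contact_force: [0.8, -0.3, -0.4]
gripper_width: 0.192
```

Run:
```python
from h import *
s=manip.state();print(s['tool_pos'],s['contact_force'])
pic("scene","s3.png",(220,190,280,250),8)
```

```text
[ 0.64219649 -0.06293567  0.26306653] [ 0.76023533 -0.27727843 -0.44929645]
```

View pics/s3.png

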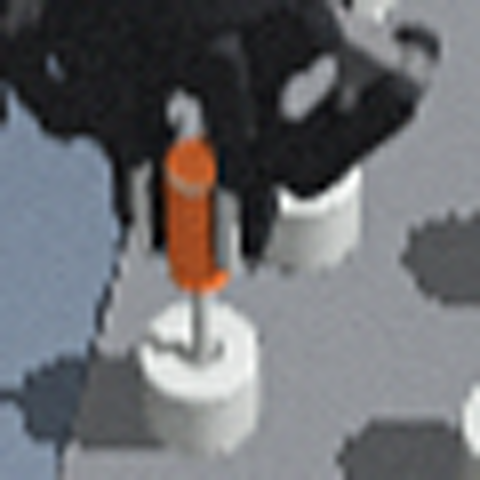

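The pin tip is inside the bore, at about (200,345) in the crop, with no contact force. Going deeper.

Call:
play_rows(
  increments=[
    {"offset": [0,0,5],"twist": 0,"grip": 0.1},
    {"offset": [0,0,9],"twist": 0,"grip": 0.1},
    {"offset": [0,0,12],"twist": 0,"grip": 0.1},
    {"offset": [0,0,15],"twist": 0,"grip": 0.1},
    {"offset": [0,0,17],"twist": 0,"grip": 0.1},
  ],
)

```text
time: 7.37
tool_pos: [0.6418, -0.0629, 0.2449]
tool_rot: [-0.0, 0.0, 1.0, 0.0]
contact_force: [0.3, -0.3, -1.2]
gripper_width: 0.194
```

Call:
play_rows(
  increments=[
    {"offset": [0,0,0],"twist": 0,"grip": 0.1},
    {"offset": [0,0,0],"twist": 0,"grip": 0.1},
    {"offset": [0,0,0],"twist": 0,"grip": 0.1},
  ],
)

```text
time: 7.62
tool_pos: [0.6421, -0.063, 0.2458]
tool_rot: [0.0, 0.0, 1.0, -0.0]
contact_force: [-0.1, -0.6, -0.6]
gripper_width: 0.197
```

Call:
play_rows(
  increments=[
    {"offset": [0,0,2],"twist": 0,"grip": 0.1},
    {"offset": [0,0,5],"twist": 0,"grip": 0.1},
    {"offset": [0,0,5],"twist": 0,"grip": 0.1},
    {"offset": [0,0,5],"twist": 0,"grip": 0.1},
  ],
)

```text
time: 7.95
tool_pos: [0.6419, -0.0629, 0.2403]
tool_rot: [-0.0, 0.0, 1.0, 0.0]
contact_force: [0.4, -0.2, -1.1]
gripper_width: 0.191
```

Call:
play_rows(
  increments=[
    {"offset": [0,0,-20],"twist": 0,"grip": 0.1},
    {"offset": [0,0,-46],"twist": 0,"grip": 0.1},
    {"offset": [0,30,-46],"twist": 0,"grip": 0.1},
    {"offset": [0,65,-46],"twist": 0,"grip": 0.1},
    {"offset": [2,95.5,-46],"twist": 0,"grip": 0.1},
  ],
)

```text
time: 8.37
tool_pos: [0.6404, 0.0335, 0.2879]
tool_rot: [0.001, 0.001, 1.0, 0.0]
contact_force: [0.2, -0.0, -1.0]
gripper_width: 0.194
```

Call:
play_rows(
  increments=[
    {"offset": [0,0,0],"twist": 0,"grip": 0.1},
    {"offset": [0,0,0],"twist": 0,"grip": 0.1},
    {"offset": [0,0,0],"twist": 0,"grip": 0.1},
    {"offset": [0,0,0],"twist": 0,"grip": 0.1},
  ],
)

```text
time: 8.7
tool_pos: [0.6401, 0.0317, 0.2866]
tool_rot: [-0.0, 0.001, 1.0, -0.0]
contact_force: [0.2, -0.0, -0.4]
gripper_width: 0.189
```

```bash
cat >> h.py <<'E'
def tipcheck():
    "orange handle columns, and bush top blobs, scene camera; bore dark centroid rays"
    s=manip.state();print(s['tool_pos'].round(4),s['contact_force'].round(1))
    im=manip.grab_frame("scene");hsv=cv2.cvtColor(im,cv2.COLOR_BGR2HSV)
    o=((hsv[...,0]<14)&(hsv[...,1]>180)&(hsv[...,2]>120)).astype(np.uint8); o[:120]=0;o[:,:150]=0;o[:,340:]=0
    n,l,st,ce=cv2.connectedComponentsWithStats(o)
    if n>1:
        i=1+np.argmax(st[1:,4]);print('handle',st[i].tolist(),ce[i].round(1))
        z=s['tool_pos'][2]-.2334+.069
        print('  expected handle mid',np.round(proj("scene",(s['tool_pos'][0],s['tool_pos'][1],z)),1))
    m=((hsv[...,2]>165)&(hsv[...,1]<40)).astype(np.uint8)
    n,l,st,ce=cv2.connectedComponentsWithStats(m)
    for i in range(1,n):
        x,y,w_,h_,a=st[i]
        if 70<a<260 and 225<x<310 and 160<y<260 and h_<24:
            # top face: ellipse; bore = darker pixels within its blob's upper 13 rows
            r=hsv[y:y+11,x+3:x+w_-3,2].astype(float); wt=np.clip(200-r,0,None); wt[:2]=0
            yy,xx=np.mgrid[y:y+11,x+3:x+w_-3]
            u,v=(xx*wt).sum()/wt.sum(),(yy*wt).sum()/wt.sum()
            print('bush',st[i].tolist(),'bore px',round(u,1),round(v,1),ray("scene",u,v,.035),'tcp cand',np.round(np.array(ray("scene",u,v,.035))[:2]-[.0014,.002],4))
E
python3 - <<'E'
from h import *
tipcheck()
pic("scene","s4.png",(220,170,320,255),7)
E
```

```text
[0.6401 0.0317 0.2866] [ 0.2 -0.  -0.4]
handle [150, 132, 63, 68, 2744] [177.2 164.2]
  expected handle mid [286.1 219.3]
bush [257, 175, 13, 10, 82] bore px 262.6 183.3 [0.4778, -0.0689, 0.035] tcp cand [ 0.4764 -0.0709]
bush [251, 205, 14, 19, 168] bore px 258.0 210.6 [0.5683, -0.0535, 0.035] tcp cand [ 0.5669 -0.0555]
bush [238, 227, 15, 19, 104] bore px 244.8 234.8 [0.647, -0.0615, 0.035] tcp cand [ 0.6456 -0.0635]
```

View pics/s4.png

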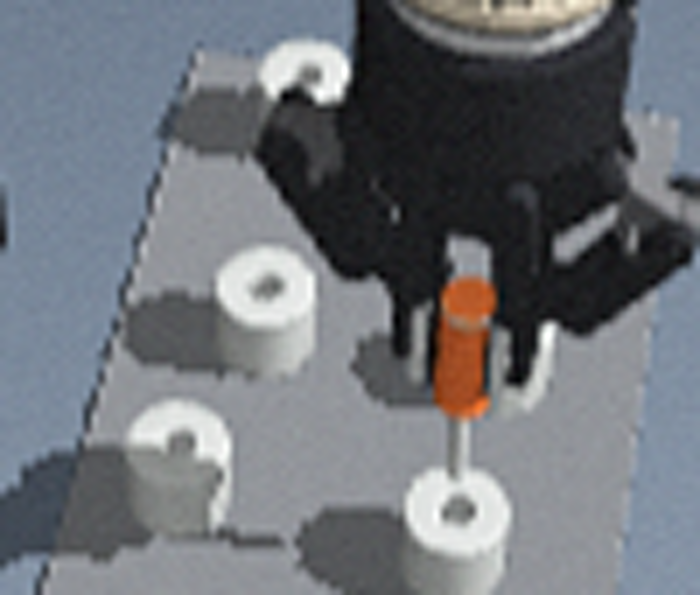

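Top-face bore at (459,511) and tip at (459,475) line up. Probing this bush.

Call:
play_rows(
  increments=[
    {"offset": [-0.5,0,12],"twist": 0,"grip": 0.1},
    {"offset": [-0.5,0,20],"twist": 0,"grip": 0.1},
    {"offset": [-0.5,0,24],"twist": 0,"grip": 0.1},
    {"offset": [-0.5,0,28],"twist": 0,"grip": 0.1},
    {"offset": [-0.5,0,31],"twist": 0,"grip": 0.1},
  ],
)

```text
time: 9.22
tool_pos: [0.6403, 0.0325, 0.2544]
tool_rot: [-0.001, 0.0, 1.0, 0.0]
contact_force: [0.2, -0.0, -0.5]
gripper_width: 0.193
```

Call:
play_rows(
  increments=[
    {"offset": [0,0,3],"twist": 0,"grip": 0.1},
    {"offset": [0,0,6],"twist": 0,"grip": 0.1},
    {"offset": [0,0,9],"twist": 0,"grip": 0.1},
    {"offset": [0,0,10],"twist": 0,"grip": 0.1},
    {"offset": [0,0,10],"twist": 0,"grip": 0.1},
  ],
)

```text
time: 9.63
tool_pos: [0.6415, 0.0326, 0.2494]
tool_rot: [0.001, -0.0, 1.0, -0.0]
contact_force: [-5.0, 0.7, 12.7]
gripper_width: 0.195
```

Call:
play_rows(
  increments=[
    {"offset": [0,0,0],"twist": 0,"grip": 0.1},
    {"offset": [0,0,0],"twist": 0,"grip": 0.1},
  ],
)

```text
time: 9.8
tool_pos: [0.6415, 0.0327, 0.2494]
tool_rot: [0.001, -0.0, 1.0, -0.0]
contact_force: [-4.4, 0.5, 12.6]
gripper_width: 0.199
```

Bush 1 (0.640, 0.032) is blind: contact of 12.7 N at TCP z 0.249, which matches a floor 18 mm down. Next is bush 3.

Call:
play_rows(
  increments=[
    {"offset": [0,0,-15],"twist": 0,"grip": 0.1},
    {"offset": [0,0,-43],"twist": 0,"grip": 0.1},
    {"offset": [28,-1,-43],"twist": 0,"grip": 0.1},
    {"offset": [55,-2,-43],"twist": 0,"grip": 0.1},
    {"offset": [81.5,-3,-43],"twist": 0,"grip": 0.1},
  ],
)

```text
time: 10.22
tool_pos: [0.5586, 0.0296, 0.2901]
tool_rot: [0.001, -0.0, 1.0, -0.0]
contact_force: [0.4, 0.5, -1.4]
gripper_width: 0.187
```

Call:
play_rows(
  increments=[
    {"offset": [0,0,0],"twist": 0,"grip": 0.1},
    {"offset": [0,0,0],"twist": 0,"grip": 0.1},
    {"offset": [0,0,0],"twist": 0,"grip": 0.1},
    {"offset": [0,0,0],"twist": 0,"grip": 0.1},
  ],
)

```text
time: 10.55
tool_pos: [0.5601, 0.0296, 0.2896]
tool_rot: [0.001, 0.0, 1.0, -0.0]
contact_force: [0.2, 0.3, -0.3]
gripper_width: 0.197
```

Run:
```python
from h import *
tipcheck()
pic("scene","s5.png",(235,170,315,240),8)
```

```text
[0.5601 0.0296 0.2896] [ 0.2  0.3 -0.3]
handle [150, 132, 63, 68, 2596] [178.  164.7]
  expected handle mid [294.2 191.5]
bush [257, 176, 15, 17, 135] bore px 263.0 182.8 [0.4758, -0.0683, 0.035] tcp cand [ 0.4744 -0.0703]
bush [238, 227, 15, 20, 181] bore px 245.4 233.0 [0.6416, -0.0617, 0.035] tcp cand [ 0.6402 -0.0637]
bush [278, 236, 15, 20, 180] bore px 285.1 242.4 [0.6395, 0.0341, 0.035] tcp cand [0.6381 0.0321]
```

View pics/s5.png

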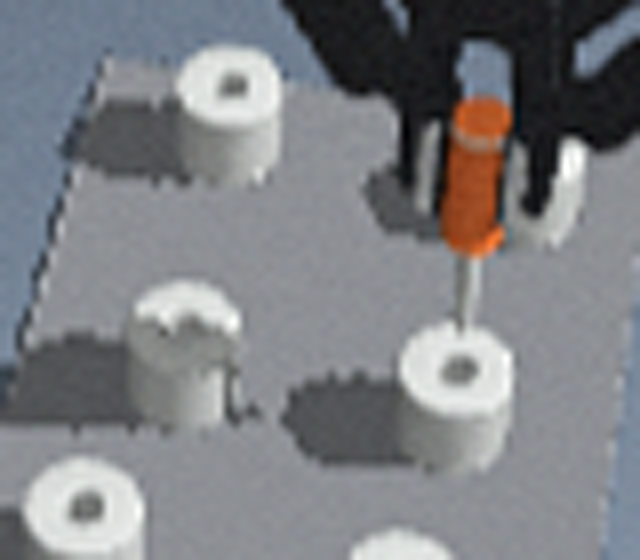

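Call:
play_rows(
  increments=[
    {"offset": [0.5,-1,13],"twist": 0,"grip": 0.1},
    {"offset": [0.5,-1,21],"twist": 0,"grip": 0.1},
    {"offset": [0.5,-1,26],"twist": 0,"grip": 0.1},
    {"offset": [0.5,-1,30],"twist": 0,"grip": 0.1},
    {"offset": [0.5,-1,33],"twist": 0,"grip": 0.1},
  ],
)

```text
time: 11.07
tool_pos: [0.5583, 0.0286, 0.2543]
tool_rot: [-0.001, 0.0, 1.0, 0.0]
contact_force: [1.5, 0.3, -0.7]
gripper_width: 0.194
```

Call:
play_rows(
  increments=[
    {"offset": [0,0,3],"twist": 0,"grip": 0.1},
    {"offset": [0,0,6],"twist": 0,"grip": 0.1},
    {"offset": [0,0,9],"twist": 0,"grip": 0.1},
    {"offset": [0,0,10],"twist": 0,"grip": 0.1},
    {"offset": [0,0,10],"twist": 0,"grip": 0.1},
  ],
)

```text
time: 11.48
tool_pos: [0.5597, 0.0286, 0.2493]
tool_rot: [0.001, -0.0, 1.0, -0.0]
contact_force: [-4.3, -0.2, 14.5]
gripper_width: 0.196
```

Call:
play_rows(
  increments=[
    {"offset": [0,0,0],"twist": 0,"grip": 0.1},
    {"offset": [0,0,0],"twist": 0,"grip": 0.1},
  ],
)

```text
time: 11.65
tool_pos: [0.5596, 0.0286, 0.2493]
tool_rot: [0.001, -0.0, 1.0, -0.0]
contact_force: [-5.2, 0.3, 14.3]
gripper_width: 0.194
```

Bush 3 (0.559, 0.029) is blind (14 N at z 0.249). Next is bush 4.

Call:
play_rows(
  increments=[
    {"offset": [0,0,-15],"twist": 0,"grip": 0.1},
    {"offset": [0,0,-43],"twist": 0,"grip": 0.1},
    {"offset": [-3,-28,-43],"twist": 0,"grip": 0.1},
    {"offset": [-6,-56,-43],"twist": 0,"grip": 0.1},
    {"offset": [-9,-83.5,-43],"twist": 0,"grip": 0.1},
  ],
)

```text
time: 12.07
tool_pos: [0.5679, -0.0556, 0.29]
tool_rot: [0.001, -0.001, 1.0, -0.0]
contact_force: [-0.1, -0.9, -1.2]
gripper_width: 0.191
```

Call:
play_rows(
  increments=[
    {"offset": [0,0,0],"twist": 0,"grip": 0.1},
    {"offset": [0,0,0],"twist": 0,"grip": 0.1},
    {"offset": [0,0,0],"twist": 0,"grip": 0.1},
    {"offset": [0,0,0],"twist": 0,"grip": 0.1},
  ],
)

```text
time: 12.4
tool_pos: [0.5674, -0.0542, 0.2885]
tool_rot: [-0.0, -0.0, 1.0, 0.0]
contact_force: [-0.5, -0.0, -0.0]
gripper_width: 0.191
```

Run:
```python
from h import *
tipcheck()
pic("scene","s6.png",(215,170,295,240),8)
```

```text
[ 0.5674 -0.0542  0.2885] [-0.5 -0.  -0. ]
handle [150, 132, 63, 68, 2741] [176.9 164.2]
  expected handle mid [257.9 185.9]
bush [295, 183, 14, 18, 140] bore px 301.1 188.9 [0.4671, 0.0312, 0.035] tcp cand [0.4657 0.0292]
bush [285, 210, 14, 19, 159] bore px 292.1 215.8 [0.5593, 0.0305, 0.035] tcp cand [0.5579 0.0285]
bush [238, 227, 15, 20, 182] bore px 245.4 233.0 [0.6417, -0.0617, 0.035] tcp cand [ 0.6403 -0.0637]
bush [278, 236, 15, 20, 180] bore px 285.1 242.4 [0.6395, 0.0341, 0.035] tcp cand [0.6381 0.0321]
```

View pics/s6.png

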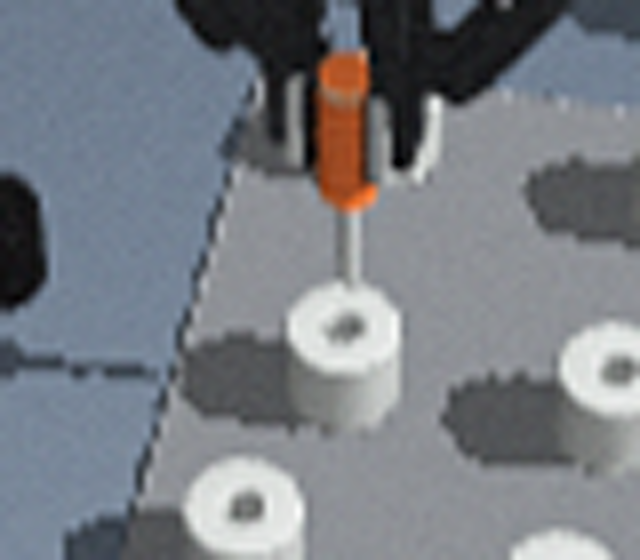

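Call:
play_rows(
  increments=[
    {"offset": [-0.5,-0.7,13],"twist": 0,"grip": 0.1},
    {"offset": [-0.5,-0.7,21],"twist": 0,"grip": 0.1},
    {"offset": [-0.5,-0.7,26],"twist": 0,"grip": 0.1},
    {"offset": [-0.5,-0.7,30],"twist": 0,"grip": 0.1},
    {"offset": [-0.5,-0.7,33],"twist": 0,"grip": 0.1},
  ],
)

```text
time: 12.92
tool_pos: [0.5677, -0.0554, 0.2544]
tool_rot: [-0.001, -0.0, 1.0, 0.0]
contact_force: [0.2, -0.4, -0.6]
gripper_width: 0.191
```

Call:
play_rows(
  increments=[
    {"offset": [0,0,3],"twist": 0,"grip": 0.1},
    {"offset": [0,0,6],"twist": 0,"grip": 0.1},
    {"offset": [0,0,9],"twist": 0,"grip": 0.1},
    {"offset": [0,0,10],"twist": 0,"grip": 0.1},
    {"offset": [0,0,10],"twist": 0,"grip": 0.1},
  ],
)

```text
time: 13.33
tool_pos: [0.568, -0.0556, 0.2454]
tool_rot: [-0.0, 0.0, 1.0, 0.0]
contact_force: [-1.0, -0.6, -0.6]
gripper_width: 0.192
```

Call:
play_rows(
  increments=[
    {"offset": [0,0,0],"twist": 0,"grip": 0.1},
    {"offset": [0,0,0],"twist": 0,"grip": 0.1},
  ],
)

```text
time: 13.5
tool_pos: [0.5682, -0.0556, 0.246]
tool_rot: [0.0, 0.0, 1.0, -0.0]
contact_force: [0.2, 0.1, -0.0]
gripper_width: 0.193
```

Bush 4 (0.568, -0.056) is through. Next is bush 6.

Call:
play_rows(
  increments=[
    {"offset": [0,0,-15],"twist": 0,"grip": 0.1},
    {"offset": [0,0,-43],"twist": 0,"grip": 0.1},
    {"offset": [35,-5,-43],"twist": 0,"grip": 0.1},
    {"offset": [70,-10,-43],"twist": 0,"grip": 0.1},
    {"offset": [102,-15,-43],"twist": 0,"grip": 0.1},
  ],
)

```text
time: 13.92
tool_pos: [0.4651, -0.0706, 0.2895]
tool_rot: [0.001, -0.0, 1.0, -0.0]
contact_force: [-0.5, -1.0, -0.5]
gripper_width: 0.192
```

Call:
play_rows(
  increments=[
    {"offset": [0,0,0],"twist": 0,"grip": 0.1},
    {"offset": [0,0,0],"twist": 0,"grip": 0.1},
    {"offset": [0,0,0],"twist": 0,"grip": 0.1},
    {"offset": [0,0,0],"twist": 0,"grip": 0.1},
  ],
)

```text
time: 14.25
tool_pos: [0.467, -0.0707, 0.2896]
tool_rot: [0.001, -0.0, 1.0, -0.0]
contact_force: [0.5, 0.5, 1.3]
gripper_width: 0.19
```

Run:
```python
from h import *
tipcheck()
pic("scene","s7.png",(230,145,310,205),8)
```

```text
[ 0.467  -0.0707  0.2896] [0.5 0.5 1.3]
handle [150, 132, 63, 68, 2517] [177.1 164. ]
  expected handle mid [263.5 155.2]
bush [295, 183, 13, 18, 138] bore px 301.1 188.9 [0.4671, 0.0312, 0.035] tcp cand [0.4657 0.0292]
bush [251, 205, 14, 18, 160] bore px 257.9 210.6 [0.5685, -0.0536, 0.035] tcp cand [ 0.5671 -0.0556]
bush [285, 210, 14, 19, 155] bore px 292.0 215.9 [0.5593, 0.0304, 0.035] tcp cand [0.5579 0.0284]
bush [238, 227, 15, 20, 182] bore px 245.4 233.0 [0.6417, -0.0617, 0.035] tcp cand [ 0.6403 -0.0637]
bush [278, 236, 15, 20, 177] bore px 285.1 242.4 [0.6395, 0.0341, 0.035] tcp cand [0.6381 0.0321]
```

View pics/s7.png

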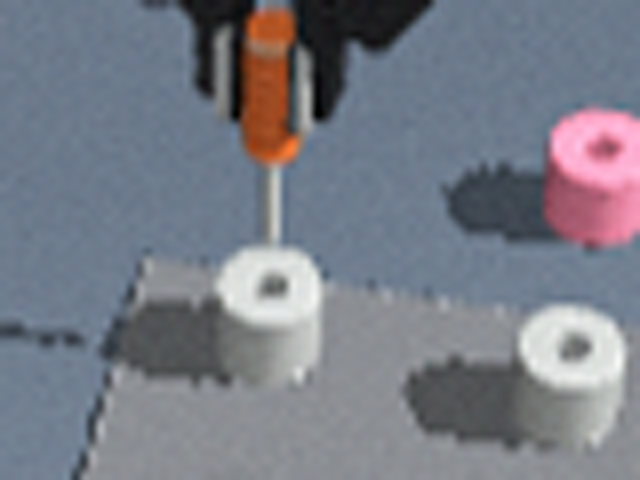

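Run:
```python
from h import *
for px in [(264.3,180.75),(301.8,188.5),(258.4,210.9),(285.6,243.0)]: print(np.round(np.array(ray("scene",*px,.035))[:2]-[.0014,.002]+[.0012,.0003],4))
p=np.array(ray("scene",264.3,180.75,.035)); print(proj("scene",p+[0,0,.0212]),ray("scene",264.1,175,.0562),p)
print(manip.state()['joint_pos'])
```

```text
[ 0.4677 -0.0688]
[0.465 0.031]
[ 0.5687 -0.0538]
[0.6405 0.0339]
(np.float64(264.42150229598957), np.float64(175.16950886052837)) [0.4676, -0.0681, 0.0562] [ 0.4679 -0.0671  0.035 ]
[-3.07903284e-01 -2.22918011e-01  2.07002717e+00  2.90843598e-05
  1.29355633e+00 -1.87901664e+00]
```

Call:
play_rows(
  increments=[
    {"offset": [-0.5,0.7,13],"twist": 0,"grip": 0.1},
    {"offset": [-0.5,0.7,21],"twist": 0,"grip": 0.1},
    {"offset": [-0.5,0.7,26],"twist": 0,"grip": 0.1},
    {"offset": [-0.5,0.7,30],"twist": 0,"grip": 0.1},
    {"offset": [-0.5,0.7,33],"twist": 0,"grip": 0.1},
  ],
)

```text
time: 14.77
tool_pos: [0.4666, -0.0699, 0.255]
tool_rot: [-0.001, -0.0, 1.0, 0.0]
contact_force: [0.7, -0.5, -0.6]
gripper_width: 0.191
```

Call:
play_rows(
  increments=[
    {"offset": [0,0,3],"twist": 0,"grip": 0.1},
    {"offset": [0,0,6],"twist": 0,"grip": 0.1},
    {"offset": [0,0,9],"twist": 0,"grip": 0.1},
    {"offset": [0,0,10],"twist": 0,"grip": 0.1},
    {"offset": [0,0,10],"twist": 0,"grip": 0.1},
  ],
)

```text
time: 15.18
tool_pos: [0.4664, -0.0699, 0.2455]
tool_rot: [-0.0, 0.0, 1.0, 0.0]
contact_force: [0.4, -0.1, -0.9]
gripper_width: 0.196
```

Call:
play_rows(
  increments=[
    {"offset": [0,0,0],"twist": 0,"grip": 0.1},
    {"offset": [0,0,0],"twist": 0,"grip": 0.1},
  ],
)

```text
time: 15.35
tool_pos: [0.4667, -0.0699, 0.246]
tool_rot: [0.0, 0.0, 1.0, -0.0]
contact_force: [-0.6, 0.0, 1.1]
gripper_width: 0.196
```

Bush 6 (0.467, -0.070) is through. Next is bush 5.

Call:
play_rows(
  increments=[
    {"offset": [0,0,-15],"twist": 0,"grip": 0.1},
    {"offset": [0,0,-43],"twist": 0,"grip": 0.1},
    {"offset": [1,35,-43],"twist": 0,"grip": 0.1},
    {"offset": [2,70,-43],"twist": 0,"grip": 0.1},
    {"offset": [2.2,99.6,-43],"twist": 0,"grip": 0.1},
  ],
)

```text
time: 15.77
tool_pos: [0.4644, 0.0308, 0.2899]
tool_rot: [0.001, 0.001, 1.0, 0.0]
contact_force: [-0.7, 0.3, -1.0]
gripper_width: 0.193
```

Call:
play_rows(
  increments=[
    {"offset": [0,0,0],"twist": 0,"grip": 0.1},
    {"offset": [0,0,0],"twist": 0,"grip": 0.1},
    {"offset": [0,0,10],"twist": 0,"grip": 0.1},
    {"offset": [0,0,20],"twist": 0,"grip": 0.1},
    {"offset": [0,0,25],"twist": 0,"grip": 0.1},
  ],
)

```text
time: 16.18
tool_pos: [0.4637, 0.0289, 0.2615]
tool_rot: [-0.001, 0.001, 1.0, 0.0]
contact_force: [-0.5, 0.3, -1.0]
gripper_width: 0.19
```

Call:
play_rows(
  increments=[
    {"offset": [0,0,0],"twist": 0,"grip": 0.1},
    {"offset": [0,0,0],"twist": 0,"grip": 0.1},
    {"offset": [0,0,0],"twist": 0,"grip": 0.1},
  ],
)

```text
time: 16.43
tool_pos: [0.4645, 0.0293, 0.2636]
tool_rot: [-0.0, 0.001, 1.0, 0.0]
contact_force: [0.1, -0.6, -0.5]
gripper_width: 0.192
```

No rim contact below z 0.268, so the tip is in the bore.

Call:
play_rows(
  increments=[
    {"offset": [0,0,5],"twist": 0,"grip": 0.1},
    {"offset": [0,0,10],"twist": 0,"grip": 0.1},
    {"offset": [0,0,14],"twist": 0,"grip": 0.1},
    {"offset": [0,0,17],"twist": 0,"grip": 0.1},
    {"offset": [0,0,18],"twist": 0,"grip": 0.1},
  ],
)

```text
time: 16.85
tool_pos: [0.4658, 0.0297, 0.249]
tool_rot: [0.001, -0.0, 1.0, -0.0]
contact_force: [-6.7, -0.4, 21.9]
gripper_width: 0.195
```

Call:
play_rows(
  increments=[
    {"offset": [0,0,0],"twist": 0,"grip": 0.1},
    {"offset": [0,0,0],"twist": 0,"grip": 0.1},
    {"offset": [0,0,0],"twist": 0,"grip": 0.1},
  ],
)

```text
time: 17.1
tool_pos: [0.4656, 0.0297, 0.2491]
tool_rot: [0.001, -0.0, 1.0, -0.0]
contact_force: [-6.4, 0.5, 17.7]
gripper_width: 0.191
```

Bush 5 is blind. So the +y column (1, 3, 5) is blind and the -y column (2, 4, 6) is through. Returning the pin.

Call:
play_rows(
  increments=[
    {"offset": [0,0,-30],"twist": 0,"grip": 0.1},
    {"offset": [0,0,-60],"twist": 0,"grip": 0.1},
    {"offset": [-24,-31,-65],"twist": 0,"grip": 0.1},
    {"offset": [-48,-62,-65],"twist": 0,"grip": 0.1},
    {"offset": [-72,-93,-65],"twist": 0,"grip": 0.1},
  ],
)

```text
time: 17.52
tool_pos: [0.5373, -0.0641, 0.3121]
tool_rot: [0.002, -0.001, 1.0, -0.0]
contact_force: [0.7, 0.1, -0.2]
gripper_width: 0.193
```

Call:
play_rows(
  increments=[
    {"offset": [-25,-31,0],"twist": 0,"grip": 0.1},
    {"offset": [-50,-62,0],"twist": 0,"grip": 0.1},
    {"offset": [-75,-93,0],"twist": 0,"grip": 0.1},
    {"offset": [-98,-125,0],"twist": 0,"grip": 0.1},
    {"offset": [-115.5,-142.3,0],"twist": 0,"grip": 0.1},
  ],
)

```text
time: 17.93
tool_pos: [0.6531, -0.2089, 0.3098]
tool_rot: [0.0, 0.001, 1.0, -0.001]
contact_force: [0.5, 0.1, -0.9]
gripper_width: 0.197
```

Call:
play_rows(
  increments=[
    {"offset": [0,0,0],"twist": 0,"grip": 0.1},
    {"offset": [0,0,0],"twist": 0,"grip": 0.1},
    {"offset": [0,0,0],"twist": 0,"grip": 0.1},
    {"offset": [0,0,0],"twist": 0,"grip": 0.1},
  ],
)

```text
time: 18.27
tool_pos: [0.6513, -0.2045, 0.3102]
tool_rot: [-0.001, -0.0, 1.0, 0.0]
contact_force: [0.1, -0.7, -1.6]
gripper_width: 0.194
```

Run:
```python
from h import *
print(manip.state()['tool_pos'],find("bush_a_mid","scene"))
pic("scene","s8.png",(150,165,230,225),8)
```

```text
[ 0.65127592 -0.20453171  0.31020473] [(0.67, [0.3263, 0.1968, 0.0168]), (0.59, [0.3703, 0.0175, 0.0129]), (0.57, [0.4643, 0.0241, 0.0216])]
```

View pics/s8.png

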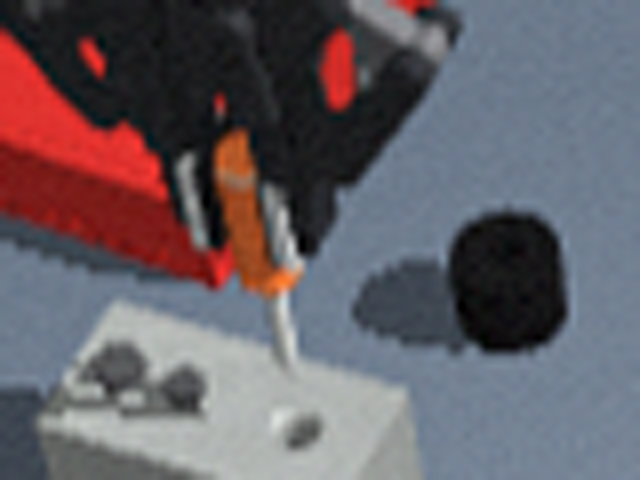

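Pin tip at crop (290,370), hole centre about (295,428). Working out the offset.

Run:
```python
from h import *
z=manip.state()['tool_pos'][2]-.2334
h=np.array(ray("scene",186.9,218.5,.05));print(h)
for dz in(-.002,0,.002): print(z+dz,ray("scene",186.25,211.25,z+dz))
print(manip.state()['tool_pos'])
```

```text
[ 0.6532 -0.2041  0.05  ]
0.07528375938996829 [0.651, -0.2032, 0.0753]
0.07728375938996829 [0.6524, -0.2023, 0.0773]
0.07928375938996829 [0.6538, -0.2015, 0.0793]
[ 0.65133316 -0.20448325  0.31068376]
```

Call:
play_rows(
  increments=[
    {"offset": [-0.7,-1.5,8],"twist": 0,"grip": 0.1},
    {"offset": [-0.7,-1.5,17],"twist": 0,"grip": 0.1},
    {"offset": [-0.7,-1.5,26],"twist": 0,"grip": 0.1},
    {"offset": [-0.7,-1.5,32],"twist": 0,"grip": 0.1},
    {"offset": [-0.7,-1.5,35],"twist": 0,"grip": 0.1},
  ],
)

```text
time: 18.78
tool_pos: [0.6519, -0.2068, 0.2732]
tool_rot: [-0.002, 0.0, 1.0, 0.001]
contact_force: [0.4, 0.2, -0.2]
gripper_width: 0.194
```

Call:
play_rows(
  increments=[
    {"offset": [0,0,0],"twist": 0,"grip": 0.1},
    {"offset": [0,0,0],"twist": 0,"grip": 0.1},
    {"offset": [0,0,0],"twist": 0,"grip": 0.1},
  ],
)

```text
time: 19.03
tool_pos: [0.6527, -0.2072, 0.2761]
tool_rot: [0.0, 0.0, 1.0, -0.0]
contact_force: [0.6, 0.1, 0.0]
gripper_width: 0.19
```

Call:
play_rows(
  increments=[
    {"offset": [0,0,9],"twist": 0,"grip": 0.1},
    {"offset": [0,0,18],"twist": 0,"grip": 0.1},
    {"offset": [0,0,27],"twist": 0,"grip": 0.1},
    {"offset": [0,0,33],"twist": 0,"grip": 0.1},
    {"offset": [0,0,36],"twist": 0,"grip": 0.1},
  ],
)

```text
time: 19.45
tool_pos: [0.6523, -0.207, 0.2393]
tool_rot: [-0.001, 0.0, 1.0, 0.001]
contact_force: [-6.0, 2.6, 16.3]
gripper_width: 0.194
```

Call:
play_rows(
  increments=[
    {"offset": [0,0,0],"twist": 0,"grip": 0.1},
    {"offset": [0,0,0],"twist": 0,"grip": 0.1},
    {"offset": [0,0,0],"twist": 0,"grip": 0.1},
  ],
)

```text
time: 19.7
tool_pos: [0.6525, -0.2071, 0.2395]
tool_rot: [-0.0, 0.0, 1.0, 0.0]
contact_force: [-1.0, 0.2, 1.4]
gripper_width: 0.196
```

Pin is seated. Releasing it and moving to bush 2.

Call:
play_rows(
  increments=[
    {"offset": [0,0,0],"twist": 0,"grip": 0.3},
    {"offset": [0,0,0],"twist": 0,"grip": 0.5},
    {"offset": [0,0,0],"twist": 0,"grip": 0.5},
    {"offset": [0,0,-10],"twist": 0,"grip": 0.5},
    {"offset": [0,0,-30],"twist": 0,"grip": 0.5},
  ],
)

```text
time: 20.12
tool_pos: [0.6514, -0.2067, 0.2669]
tool_rot: [-0.003, 0.0, 1.0, 0.001]
contact_force: [-0.7, -0.1, -0.9]
gripper_width: 0.502
```

Call:
play_rows(
  increments=[
    {"offset": [0,0,-40],"twist": 0,"grip": 0.6},
    {"offset": [0,0,-70],"twist": 0,"grip": 0.7},
    {"offset": [3,35,-70],"twist": 0,"grip": 0.75},
    {"offset": [6,72,-70],"twist": 0,"grip": 0.75},
    {"offset": [9,108,-60],"twist": 0,"grip": 0.75},
  ],
)

```text
time: 20.53
tool_pos: [0.6443, -0.0987, 0.3346]
tool_rot: [0.004, 0.001, 1.0, -0.001]
contact_force: [0.9, 0.5, 0.4]
gripper_width: 0.75
```

Run:
```python
from h import *
tipcheck()
print(find("pin_tip","scene"),find("pin_grip","scene"),find("stand_hole","scene"))
pic("scene","s9.png",None,1.5)
```

```text
[ 0.6443 -0.0987  0.3346] [0.9 0.5 0.4]
handle [150, 132, 54, 68, 2336] [172.9 165.4]
  expected handle mid [227.2 192.4]
bush [258, 176, 14, 17, 132] bore px 263.4 182.4 [0.4741, -0.0678, 0.035] tcp cand [ 0.4727 -0.0698]
bush [295, 183, 14, 18, 140] bore px 301.1 188.9 [0.4671, 0.0313, 0.035] tcp cand [0.4657 0.0293]
bush [251, 205, 14, 18, 161] bore px 257.9 210.6 [0.5685, -0.0535, 0.035] tcp cand [ 0.5671 -0.0555]
bush [285, 210, 14, 19, 159] bore px 292.1 215.8 [0.5592, 0.0305, 0.035] tcp cand [0.5578 0.0285]
bush [238, 227, 15, 20, 182] bore px 245.4 233.0 [0.6417, -0.0617, 0.035] tcp cand [ 0.6403 -0.0637]
bush [272, 243, 16, 20, 188] bore px 279.8 249.8 [0.6626, 0.0277, 0.035] tcp cand [0.6612 0.0257]
[] [(0.61, [0.6561, -0.2034, 0.0752])] [(0.67, [0.6518, -0.2057, 0.0496])]
```

View pics/s9.png

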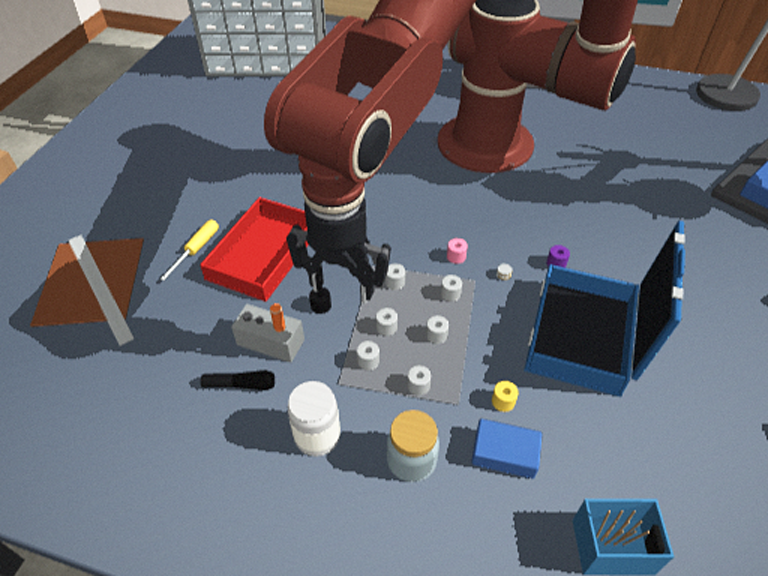

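The pin is back in the stand at about (278,316). One bush, bush 1 (blind), has been knocked about 24 mm and is now near (0.663, 0.026); the other five are where they were. Grasping bush 2.

Call:
play_rows(
  increments=[
    {"offset": [1.5,36,15],"twist": 0,"grip": 0.75},
    {"offset": [1.5,36,50],"twist": 0,"grip": 0.75},
    {"offset": [1.5,36,85],"twist": 0,"grip": 0.75},
    {"offset": [1.5,36,115],"twist": 0,"grip": 0.75},
    {"offset": [1.5,36,130],"twist": 0,"grip": 0.75},
  ],
)

```text
time: 21.2
tool_pos: [0.6407, -0.0641, 0.1955]
tool_rot: [-0.003, 0.001, 1.0, 0.0]
contact_force: [-2.2, 0.4, -1.3]
gripper_width: 0.748
```

Call:
play_rows(
  increments=[
    {"offset": [0,0,8],"twist": 0,"grip": 0.75},
    {"offset": [0,0,14],"twist": 0,"grip": 0.75},
    {"offset": [0,0,17],"twist": 0,"grip": 0.75},
    {"offset": [0,0,17],"twist": 0,"grip": 0.75},
    {"offset": [0,0,17],"twist": 0,"grip": 0.75},
  ],
)

```text
time: 21.62
tool_pos: [0.643, -0.0635, 0.1846]
tool_rot: [0.001, 0.0, 1.0, -0.0]
contact_force: [0.0, 0.2, 0.4]
gripper_width: 0.749
```

Call:
play_rows(
  increments=[
    {"offset": [0,0,0],"twist": 0,"grip": 0.6},
    {"offset": [0,0,0],"twist": 0,"grip": 0.5},
    {"offset": [0,0,0],"twist": 0,"grip": 0.4},
    {"offset": [0,0,0],"twist": 0,"grip": 0.3},
    {"offset": [0,0,0],"twist": 0,"grip": 0.3},
  ],
)

```text
time: 22.03
tool_pos: [0.6427, -0.0632, 0.1842]
tool_rot: [0.001, -0.0, 1.0, -0.0]
contact_force: [-0.5, 0.2, 4.8]
gripper_width: 0.397
```

Call:
play_rows(
  increments=[
    {"offset": [0,0,0],"twist": 0,"grip": 0.3},
    {"offset": [0,0,0],"twist": 0,"grip": 0.3},
  ],
)

```text
time: 22.2
tool_pos: [0.6427, -0.0632, 0.1842]
tool_rot: [0.001, -0.0, 1.0, -0.0]
contact_force: [-0.2, 0.4, 5.7]
gripper_width: 0.393
```

Call:
play_rows(
  increments=[
    {"offset": [0,0,-15],"twist": 0,"grip": 0.3},
    {"offset": [0,0,-50],"twist": 0,"grip": 0.3},
    {"offset": [0,0,-85],"twist": 0,"grip": 0.3},
    {"offset": [10,28,-110],"twist": 0,"grip": 0.3},
    {"offset": [22,62,-110],"twist": 0,"grip": 0.3},
  ],
)

```text
time: 22.62
tool_pos: [0.6224, -0.0024, 0.3012]
tool_rot: [0.007, 0.002, 1.0, -0.001]
contact_force: [2.1, 0.4, -0.4]
gripper_width: 0.393
```

Call:
play_rows(
  increments=[
    {"offset": [13,37,0],"twist": 0,"grip": 0.3},
    {"offset": [26,74,0],"twist": 0,"grip": 0.3},
    {"offset": [39,111,0],"twist": 0,"grip": 0.3},
    {"offset": [52,148,0],"twist": 0,"grip": 0.3},
    {"offset": [65,185,0],"twist": 0,"grip": 0.3},
  ],
)

```text
time: 23.03
tool_pos: [0.5537, 0.1855, 0.2929]
tool_rot: [-0.0, 0.0, 1.0, 0.0]
contact_force: [0.8, -0.2, -1.6]
gripper_width: 0.395
```

Call:
play_rows(
  increments=[
    {"offset": [14,38,0],"twist": 0,"grip": 0.3},
    {"offset": [21,59,0],"twist": 0,"grip": 0.3},
    {"offset": [21,59,10],"twist": 0,"grip": 0.3},
    {"offset": [21,59,30],"twist": 0,"grip": 0.3},
    {"offset": [21,59,40],"twist": 0,"grip": 0.3},
  ],
)

```text
time: 23.45
tool_pos: [0.5331, 0.2429, 0.2508]
tool_rot: [-0.001, -0.0, 1.0, -0.001]
contact_force: [-1.0, 0.2, -2.4]
gripper_width: 0.396
```

Call:
play_rows(
  increments=[
    {"offset": [0,0,0],"twist": 0,"grip": 0.3},
    {"offset": [0,0,0],"twist": 0,"grip": 0.3},
  ],
)

```text
time: 23.62
tool_pos: [0.5338, 0.2421, 0.2516]
tool_rot: [-0.001, 0.001, 1.0, -0.0]
contact_force: [0.2, 0.9, -0.7]
gripper_width: 0.4
```

Call:
play_rows(
  increments=[
    {"offset": [0,0,15],"twist": 0,"grip": 0.3},
    {"offset": [0,0,32],"twist": 0,"grip": 0.3},
    {"offset": [0,0,47],"twist": 0,"grip": 0.3},
    {"offset": [0,0,57],"twist": 0,"grip": 0.3},
    {"offset": [0,0,62],"twist": 0,"grip": 0.3},
  ],
)

```text
time: 24.03
tool_pos: [0.5341, 0.2423, 0.1899]
tool_rot: [-0.001, 0.0, 1.0, -0.0]
contact_force: [0.6, 0.2, -1.5]
gripper_width: 0.393
```

Call:
play_rows(
  increments=[
    {"offset": [0,0,2],"twist": 0,"grip": 0.3},
    {"offset": [0,0,3],"twist": 0,"grip": 0.3},
    {"offset": [0,0,3],"twist": 0,"grip": 0.3},
  ],
)

```text
time: 24.28
tool_pos: [0.5346, 0.2429, 0.1886]
tool_rot: [0.001, 0.0, 1.0, 0.0]
contact_force: [-0.7, 0.2, -1.3]
gripper_width: 0.393
```

Call:
play_rows(
  increments=[
    {"offset": [0,0,1.5],"twist": 0,"grip": 0.3},
    {"offset": [0,0,1.5],"twist": 0,"grip": 0.3},
    {"offset": [0,0,1.5],"twist": 0,"grip": 0.45},
    {"offset": [0,0,1.5],"twist": 0,"grip": 0.55},
    {"offset": [0,0,1.5],"twist": 0,"grip": 0.55},
  ],
)

```text
time: 24.7
tool_pos: [0.5343, 0.243, 0.1867]
tool_rot: [0.0, 0.0, 1.0, 0.0]
contact_force: [0.9, 0.6, 0.7]
gripper_width: 0.55
```

Call:
play_rows(
  increments=[
    {"offset": [0,0,-10],"twist": 0,"grip": 0.55},
    {"offset": [0,0,-40],"twist": 0,"grip": 0.55},
    {"offset": [0,0,-75],"twist": 0,"grip": 0.6},
    {"offset": [-3,-22,-100],"twist": 0,"grip": 0.75},
    {"offset": [-7,-60,-100],"twist": 0,"grip": 0.75},
  ],
)

```text
time: 25.12
tool_pos: [0.5432, 0.185, 0.2948]
tool_rot: [0.007, -0.002, 1.0, 0.002]
contact_force: [1.4, -0.2, 1.2]
gripper_width: 0.749
```

Call:
play_rows(
  increments=[
    {"offset": [-4,-38,0],"twist": 0,"grip": 0.75},
    {"offset": [-9,-77,0],"twist": 0,"grip": 0.75},
    {"offset": [-13,-115,0],"twist": 0,"grip": 0.75},
    {"offset": [-18,-154,0],"twist": 0,"grip": 0.75},
    {"offset": [-22,-193,0],"twist": 0,"grip": 0.75},
  ],
)

```text
time: 25.53
tool_pos: [0.563, -0.0119, 0.2874]
tool_rot: [0.001, -0.0, 1.0, -0.0]
contact_force: [1.1, -0.3, -0.1]
gripper_width: 0.747
```

Run:
```python
from h import *
tipcheck()
print(find("bush_a_mid","top"),find("case","top"),find("reject_tray","top"))
```

```text
[ 0.563  -0.0119  0.2874] [ 1.1 -0.3 -0.1]
handle [150, 132, 63, 68, 2696] [177.3 164.2]
  expected handle mid [276.1 189. ]
bush [264, 176, 8, 17, 79] bore px 267.2 185.6 [0.4821, -0.0549, 0.035] tcp cand [ 0.4807 -0.0569]
bush [297, 184, 12, 17, 100] bore px 301.6 188.7 [0.4662, 0.0323, 0.035] tcp cand [0.4648 0.0303]
bush [251, 205, 14, 18, 159] bore px 257.9 210.6 [0.5684, -0.0535, 0.035] tcp cand [ 0.567  -0.0555]
bush [285, 210, 14, 19, 159] bore px 292.0 215.8 [0.5592, 0.0304, 0.035] tcp cand [0.5578 0.0284]
bush [272, 243, 16, 20, 187] bore px 279.8 249.8 [0.6625, 0.0277, 0.035] tcp cand [0.6611 0.0257]
[(0.73, [0.3293, 0.198, 0.0142])] [(0.9, [0.4788, 0.2526, -0.0021]), (0.53, [0.5108, -0.4579, 0.0003])] [(0.83, [0.4663, -0.3316, 0.0026])]
```

Call:
play_rows(
  increments=[
    {"offset": [-4.7,-30,0],"twist": 0,"grip": 0.75},
    {"offset": [-4.7,-44.5,15],"twist": 0,"grip": 0.75},
    {"offset": [-4.7,-44.5,45],"twist": 0,"grip": 0.75},
    {"offset": [-4.7,-44.5,75],"twist": 0,"grip": 0.75},
    {"offset": [-4.7,-44.5,92],"twist": 0,"grip": 0.75},
  ],
)

```text
time: 26.15
tool_pos: [0.5666, -0.053, 0.1914]
tool_rot: [-0.002, -0.001, 1.0, 0.001]
contact_force: [-0.1, 0.0, 0.1]
gripper_width: 0.751
```

Call:
play_rows(
  increments=[
    {"offset": [0,0,8],"twist": 0,"grip": 0.75},
    {"offset": [0,0,12],"twist": 0,"grip": 0.75},
    {"offset": [0,0,12],"twist": 0,"grip": 0.75},
    {"offset": [0,0,12],"twist": 0,"grip": 0.75},
  ],
)

```text
time: 26.48
tool_pos: [0.5685, -0.0541, 0.1837]
tool_rot: [0.001, -0.0, 1.0, -0.0]
contact_force: [0.2, 0.4, 0.1]
gripper_width: 0.753
```

Call:
play_rows(
  increments=[
    {"offset": [0,0,0],"twist": 0,"grip": 0.6},
    {"offset": [0,0,0],"twist": 0,"grip": 0.5},
    {"offset": [0,0,0],"twist": 0,"grip": 0.4},
    {"offset": [0,0,0],"twist": 0,"grip": 0.3},
    {"offset": [0,0,0],"twist": 0,"grip": 0.3},
  ],
)

```text
time: 26.9
tool_pos: [0.5685, -0.0548, 0.184]
tool_rot: [0.001, 0.0, 1.0, -0.0]
contact_force: [-0.3, 0.8, 6.2]
gripper_width: 0.395
```

Call:
play_rows(
  increments=[
    {"offset": [0,0,0],"twist": 0,"grip": 0.3},
    {"offset": [0,0,0],"twist": 0,"grip": 0.3},
  ],
)

```text
time: 27.07
tool_pos: [0.5685, -0.0548, 0.184]
tool_rot: [0.001, 0.0, 1.0, -0.0]
contact_force: [0.1, 0.3, 6.6]
gripper_width: 0.395
```

Call:
play_rows(
  increments=[
    {"offset": [0,0,-15],"twist": 0,"grip": 0.3},
    {"offset": [0,0,-50],"twist": 0,"grip": 0.3},
    {"offset": [0,0,-85],"twist": 0,"grip": 0.3},
    {"offset": [8,28,-108],"twist": 0,"grip": 0.3},
    {"offset": [18,62,-108],"twist": 0,"grip": 0.3},
  ],
)

```text
time: 27.48
tool_pos: [0.5521, 0.0062, 0.2974]
tool_rot: [0.006, 0.002, 1.0, -0.001]
contact_force: [1.3, 0.5, -1.4]
gripper_width: 0.395
```

Call:
play_rows(
  increments=[
    {"offset": [11,37,0],"twist": 0,"grip": 0.3},
    {"offset": [22,74,0],"twist": 0,"grip": 0.3},
    {"offset": [33,111,0],"twist": 0,"grip": 0.3},
    {"offset": [44,148,0],"twist": 0,"grip": 0.3},
    {"offset": [55,185,0],"twist": 0,"grip": 0.3},
  ],
)

```text
time: 27.9
tool_pos: [0.4936, 0.1939, 0.29]
tool_rot: [-0.0, 0.0, 1.0, 0.0]
contact_force: [0.4, -1.0, -1.0]
gripper_width: 0.391
```

Call:
play_rows(
  increments=[
    {"offset": [11,36,0],"twist": 0,"grip": 0.3},
    {"offset": [15.5,51,0],"twist": 0,"grip": 0.3},
    {"offset": [15.5,51,10],"twist": 0,"grip": 0.3},
    {"offset": [15.5,51,30],"twist": 0,"grip": 0.3},
    {"offset": [15.5,51,40],"twist": 0,"grip": 0.3},
  ],
)

```text
time: 28.32
tool_pos: [0.4785, 0.2429, 0.2478]
tool_rot: [-0.001, -0.0, 1.0, -0.001]
contact_force: [-0.5, -0.4, -2.4]
gripper_width: 0.394
```

Call:
play_rows(
  increments=[
    {"offset": [0,0,0],"twist": 0,"grip": 0.3},
    {"offset": [0,0,0],"twist": 0,"grip": 0.3},
  ],
)

```text
time: 28.48
tool_pos: [0.479, 0.2425, 0.2489]
tool_rot: [-0.001, 0.001, 1.0, -0.001]
contact_force: [0.1, 0.8, -1.1]
gripper_width: 0.393
```

Call:
play_rows(
  increments=[
    {"offset": [0,0,15],"twist": 0,"grip": 0.3},
    {"offset": [0,0,32],"twist": 0,"grip": 0.3},
    {"offset": [0,0,47],"twist": 0,"grip": 0.3},
    {"offset": [0,0,57],"twist": 0,"grip": 0.3},
    {"offset": [0,0,60],"twist": 0,"grip": 0.3},
  ],
)

```text
time: 28.9
tool_pos: [0.4791, 0.2427, 0.189]
tool_rot: [-0.001, 0.0, 1.0, -0.0]
contact_force: [-0.0, -0.7, -1.1]
gripper_width: 0.393
```

Call:
play_rows(
  increments=[
    {"offset": [0,0,2],"twist": 0,"grip": 0.3},
    {"offset": [0,0,3],"twist": 0,"grip": 0.3},
    {"offset": [0,0,3],"twist": 0,"grip": 0.3},
  ],
)

```text
time: 29.15
tool_pos: [0.4798, 0.2435, 0.1881]
tool_rot: [0.001, 0.0, 1.0, 0.0]
contact_force: [-0.1, 1.6, -1.3]
gripper_width: 0.391
```

Call:
play_rows(
  increments=[
    {"offset": [0,0,0.5],"twist": 0,"grip": 0.3},
    {"offset": [0,0,0.5],"twist": 0,"grip": 0.45},
    {"offset": [0,0,0.5],"twist": 0,"grip": 0.55},
    {"offset": [0,0,0.5],"twist": 0,"grip": 0.55},
  ],
)

```text
time: 29.48
tool_pos: [0.4796, 0.2436, 0.1874]
tool_rot: [0.001, 0.0, 1.0, 0.0]
contact_force: [0.7, -0.4, -0.8]
gripper_width: 0.551
```

Call:
play_rows(
  increments=[
    {"offset": [0,0,-10],"twist": 0,"grip": 0.55},
    {"offset": [0,0,-40],"twist": 0,"grip": 0.55},
    {"offset": [0,0,-75],"twist": 0,"grip": 0.6},
    {"offset": [1,-22,-100],"twist": 0,"grip": 0.75},
    {"offset": [2.5,-60,-100],"twist": 0,"grip": 0.75},
  ],
)

```text
time: 29.9
tool_pos: [0.4791, 0.1852, 0.2951]
tool_rot: [0.007, -0.002, 1.0, 0.002]
contact_force: [1.6, -0.3, 1.1]
gripper_width: 0.747
```

Call:
play_rows(
  increments=[
    {"offset": [1,-40,0],"twist": 0,"grip": 0.75},
    {"offset": [3,-80,0],"twist": 0,"grip": 0.75},
    {"offset": [4,-120,0],"twist": 0,"grip": 0.75},
    {"offset": [6,-160,0],"twist": 0,"grip": 0.75},
    {"offset": [8,-200,0],"twist": 0,"grip": 0.75},
  ],
)

```text
time: 30.32
tool_pos: [0.4683, -0.0183, 0.288]
tool_rot: [0.001, -0.0, 1.0, -0.0]
contact_force: [0.8, 0.1, -0.6]
gripper_width: 0.751
```

Run:
```python
from h import *
tipcheck()
```

```text
[ 0.4683 -0.0183  0.288 ] [ 0.8  0.1 -0.6]
handle [150, 132, 63, 68, 2236] [178.  164.5]
  expected handle mid [284.  160.5]
bush [257, 176, 14, 17, 128] bore px 262.8 182.9 [0.4764, -0.0688, 0.035] tcp cand [ 0.475  -0.0708]
bush [295, 183, 13, 18, 137] bore px 301.1 188.9 [0.4672, 0.0312, 0.035] tcp cand [0.4658 0.0292]
bush [285, 210, 14, 19, 153] bore px 292.0 215.9 [0.5593, 0.0304, 0.035] tcp cand [0.5579 0.0284]
bush [272, 243, 16, 20, 181] bore px 279.8 249.8 [0.6626, 0.0278, 0.035] tcp cand [0.6612 0.0258]
```

Call:
play_rows(
  increments=[
    {"offset": [2,-35,0],"twist": 0,"grip": 0.75},
    {"offset": [2,-53,15],"twist": 0,"grip": 0.75},
    {"offset": [2,-53,45],"twist": 0,"grip": 0.75},
    {"offset": [2,-53,75],"twist": 0,"grip": 0.75},
    {"offset": [2,-53,92],"twist": 0,"grip": 0.75},
  ],
)

```text
time: 30.78
tool_pos: [0.4658, -0.0697, 0.1928]
tool_rot: [-0.001, 0.001, 1.0, 0.0]
contact_force: [-0.8, 0.4, -1.0]
gripper_width: 0.749
```

Call:
play_rows(
  increments=[
    {"offset": [0,0,8],"twist": 0,"grip": 0.75},
    {"offset": [0,0,13],"twist": 0,"grip": 0.75},
    {"offset": [0,0,13],"twist": 0,"grip": 0.75},
    {"offset": [0,0,13],"twist": 0,"grip": 0.75},
  ],
)

```text
time: 31.12
tool_pos: [0.4675, -0.0696, 0.183]
tool_rot: [0.001, -0.0, 1.0, -0.0]
contact_force: [-0.1, -0.4, 0.0]
gripper_width: 0.748
```

Call:
play_rows(
  increments=[
    {"offset": [0,0,0],"twist": 0,"grip": 0.6},
    {"offset": [0,0,0],"twist": 0,"grip": 0.5},
    {"offset": [0,0,0],"twist": 0,"grip": 0.4},
    {"offset": [0,0,0],"twist": 0,"grip": 0.3},
    {"offset": [0,0,0],"twist": 0,"grip": 0.3},
  ],
)

```text
time: 31.53
tool_pos: [0.4676, -0.0698, 0.1834]
tool_rot: [0.001, -0.0, 1.0, -0.0]
contact_force: [-1.3, 0.0, 6.5]
gripper_width: 0.396
```

Call:
play_rows(
  increments=[
    {"offset": [0,0,0],"twist": 0,"grip": 0.3},
    {"offset": [0,0,0],"twist": 0,"grip": 0.3},
  ],
)

```text
time: 31.7
tool_pos: [0.4676, -0.0698, 0.1834]
tool_rot: [0.001, 0.0, 1.0, -0.0]
contact_force: [-1.9, 0.4, 6.6]
gripper_width: 0.396
```

Call:
play_rows(
  increments=[
    {"offset": [0,0,-15],"twist": 0,"grip": 0.3},
    {"offset": [0,0,-50],"twist": 0,"grip": 0.3},
    {"offset": [0,0,-85],"twist": 0,"grip": 0.3},
    {"offset": [3,30,-108],"twist": 0,"grip": 0.3},
    {"offset": [8,66,-108],"twist": 0,"grip": 0.3},
  ],
)

```text
time: 32.12
tool_pos: [0.461, -0.0045, 0.2966]
tool_rot: [0.006, 0.002, 1.0, -0.001]
contact_force: [1.4, 0.5, -0.8]
gripper_width: 0.399
```

Call:
play_rows(
  increments=[
    {"offset": [5,39,0],"twist": 0,"grip": 0.3},
    {"offset": [10,78,0],"twist": 0,"grip": 0.3},
    {"offset": [15,117,0],"twist": 0,"grip": 0.3},
    {"offset": [20,156,0],"twist": 0,"grip": 0.3},
    {"offset": [25,195,0],"twist": 0,"grip": 0.3},
  ],
)

```text
time: 32.53
tool_pos: [0.4328, 0.1932, 0.2897]
tool_rot: [0.0, 0.0, 1.0, 0.0]
contact_force: [1.2, 0.6, -1.4]
gripper_width: 0.396
```

Call:
play_rows(
  increments=[
    {"offset": [6,36,0],"twist": 0,"grip": 0.3},
    {"offset": [8,52,0],"twist": 0,"grip": 0.3},
    {"offset": [8,52,10],"twist": 0,"grip": 0.3},
    {"offset": [8,52,30],"twist": 0,"grip": 0.3},
    {"offset": [8,52,40],"twist": 0,"grip": 0.3},
  ],
)

```text
time: 32.95
tool_pos: [0.4249, 0.243, 0.2473]
tool_rot: [-0.001, -0.0, 1.0, -0.001]
contact_force: [-0.1, 0.6, -2.7]
gripper_width: 0.394
```

Call:
play_rows(
  increments=[
    {"offset": [0,0,0],"twist": 0,"grip": 0.3},
    {"offset": [0,0,0],"twist": 0,"grip": 0.3},
  ],
)

```text
time: 33.12
tool_pos: [0.4254, 0.2426, 0.2485]
tool_rot: [-0.001, 0.001, 1.0, -0.001]
contact_force: [0.5, 0.1, -1.5]
gripper_width: 0.394
```

Call:
play_rows(
  increments=[
    {"offset": [0,0,15],"twist": 0,"grip": 0.3},
    {"offset": [0,0,32],"twist": 0,"grip": 0.3},
    {"offset": [0,0,47],"twist": 0,"grip": 0.3},
    {"offset": [0,0,57],"twist": 0,"grip": 0.3},
    {"offset": [0,0,60],"twist": 0,"grip": 0.3},
  ],
)

```text
time: 33.53
tool_pos: [0.4255, 0.2428, 0.1886]
tool_rot: [-0.001, 0.001, 1.0, -0.0]
contact_force: [-0.2, -0.2, -1.5]
gripper_width: 0.396
```

Call:
play_rows(
  increments=[
    {"offset": [0,0,2],"twist": 0,"grip": 0.3},
    {"offset": [0,0,3],"twist": 0,"grip": 0.3},
    {"offset": [0,0,3],"twist": 0,"grip": 0.3},
  ],
)

```text
time: 33.78
tool_pos: [0.4263, 0.2435, 0.1876]
tool_rot: [0.001, 0.0, 1.0, 0.0]
contact_force: [-0.6, 0.6, -1.8]
gripper_width: 0.394
```

Call:
play_rows(
  increments=[
    {"offset": [0,0,0.5],"twist": 0,"grip": 0.3},
    {"offset": [0,0,0.5],"twist": 0,"grip": 0.45},
    {"offset": [0,0,0.5],"twist": 0,"grip": 0.55},
    {"offset": [0,0,0.5],"twist": 0,"grip": 0.55},
  ],
)

```text
time: 34.12
tool_pos: [0.4261, 0.2436, 0.1869]
tool_rot: [0.001, -0.0, 1.0, 0.0]
contact_force: [-0.6, -0.1, -1.0]
gripper_width: 0.548
```

Call:
play_rows(
  increments=[
    {"offset": [0,0,-10],"twist": 0,"grip": 0.55},
    {"offset": [0,0,-40],"twist": 0,"grip": 0.55},
    {"offset": [0,0,-75],"twist": 0,"grip": 0.6},
    {"offset": [-3,-22,-100],"twist": 0,"grip": 0.75},
    {"offset": [-10,-60,-100],"twist": 0,"grip": 0.75},
  ],
)

```text
time: 34.53
tool_pos: [0.4377, 0.1852, 0.2942]
tool_rot: [0.006, -0.002, 1.0, 0.002]
contact_force: [1.8, -0.3, 0.3]
gripper_width: 0.754
```

Call:
play_rows(
  increments=[
    {"offset": [-7,-38,0],"twist": 0,"grip": 0.75},
    {"offset": [-14,-76,0],"twist": 0,"grip": 0.75},
    {"offset": [-20,-110,0],"twist": 0,"grip": 0.75},
    {"offset": [-20,-110,0],"twist": 0,"grip": 0.75},
    {"offset": [-20,-110,0],"twist": 0,"grip": 0.75},
  ],
)

```text
time: 34.95
tool_pos: [0.4561, 0.0719, 0.2873]
tool_rot: [0.001, 0.002, 1.0, 0.0]
contact_force: [-0.3, -0.3, -0.3]
gripper_width: 0.75
```

Run:
```python
from h import *
tipcheck()
pic("scene","s10.png",None,1.5)
```

```text
[0.4561 0.0719 0.2873] [-0.3 -0.3 -0.3]
handle [150, 132, 63, 68, 2047] [177.8 164.4]
  expected handle mid [321.7 165.1]
bush [295, 183, 13, 18, 134] bore px 301.1 189.0 [0.4673, 0.0313, 0.035] tcp cand [0.4659 0.0293]
bush [285, 210, 14, 19, 155] bore px 292.0 215.8 [0.5593, 0.0304, 0.035] tcp cand [0.5579 0.0284]
bush [272, 243, 16, 20, 181] bore px 279.9 249.8 [0.6626, 0.0278, 0.035] tcp cand [0.6612 0.0258]
```

View pics/s10.png

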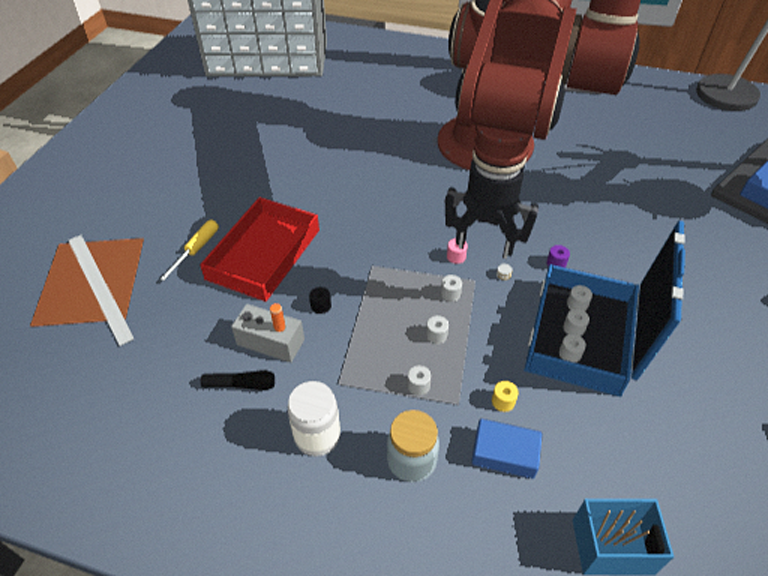

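Three bushes stand upright in the case, at about (580,297), (576,322) and (572,348). The pin is seated, and the three blind bushes remain on the mat. Now bush 5.

Call:
play_rows(
  increments=[
    {"offset": [-9,-30,0],"twist": 0,"grip": 0.75},
    {"offset": [-9,-43,15],"twist": 0,"grip": 0.75},
    {"offset": [-9,-43,45],"twist": 0,"grip": 0.75},
    {"offset": [-9,-43,75],"twist": 0,"grip": 0.75},
    {"offset": [-9,-43,92],"twist": 0,"grip": 0.75},
  ],
)

```text
time: 35.47
tool_pos: [0.4635, 0.0317, 0.1915]
tool_rot: [-0.002, -0.001, 1.0, 0.0]
contact_force: [-0.3, 0.0, -0.8]
gripper_width: 0.752
```

Call:
play_rows(
  increments=[
    {"offset": [0,0,8],"twist": 0,"grip": 0.75},
    {"offset": [0,0,13],"twist": 0,"grip": 0.75},
    {"offset": [0,0,13],"twist": 0,"grip": 0.75},
    {"offset": [0,0,13],"twist": 0,"grip": 0.75},
  ],
)

```text
time: 35.8
tool_pos: [0.4654, 0.0309, 0.1823]
tool_rot: [0.001, -0.001, 1.0, -0.0]
contact_force: [1.3, -0.1, 0.1]
gripper_width: 0.757
```

Call:
play_rows(
  increments=[
    {"offset": [0,0,0],"twist": 0,"grip": 0.6},
    {"offset": [0,0,0],"twist": 0,"grip": 0.5},
    {"offset": [0,0,0],"twist": 0,"grip": 0.4},
    {"offset": [0,0,0],"twist": 0,"grip": 0.3},
    {"offset": [0,0,0],"twist": 0,"grip": 0.3},
  ],
)

```text
time: 36.22
tool_pos: [0.4656, 0.0303, 0.1828]
tool_rot: [0.001, 0.0, 1.0, -0.0]
contact_force: [-1.4, 0.0, 6.3]
gripper_width: 0.395
```

Call:
play_rows(
  increments=[
    {"offset": [0,0,0],"twist": 0,"grip": 0.3},
    {"offset": [0,0,0],"twist": 0,"grip": 0.3},
  ],
)

```text
time: 36.38
tool_pos: [0.4656, 0.0303, 0.1828]
tool_rot: [0.001, 0.0, 1.0, -0.0]
contact_force: [-1.3, 0.3, 6.9]
gripper_width: 0.397
```

Call:
play_rows(
  increments=[
    {"offset": [0,0,-15],"twist": 0,"grip": 0.3},
    {"offset": [0,0,-50],"twist": 0,"grip": 0.3},
    {"offset": [0,0,-85],"twist": 0,"grip": 0.3},
    {"offset": [5,-30,-108],"twist": 0,"grip": 0.3},
    {"offset": [10,-66,-108],"twist": 0,"grip": 0.3},
  ],
)

```text
time: 36.8
tool_pos: [0.4565, -0.0354, 0.2957]
tool_rot: [0.006, -0.002, 1.0, -0.001]
contact_force: [1.2, -1.3, -1.1]
gripper_width: 0.393
```

Call:
play_rows(
  increments=[
    {"offset": [6,-40,0],"twist": 0,"grip": 0.3},
    {"offset": [12,-80,0],"twist": 0,"grip": 0.3},
    {"offset": [18,-120,0],"twist": 0,"grip": 0.3},
    {"offset": [24,-160,0],"twist": 0,"grip": 0.3},
    {"offset": [30,-200,0],"twist": 0,"grip": 0.3},
  ],
)

```text
time: 37.22
tool_pos: [0.4237, -0.2373, 0.2891]
tool_rot: [0.0, 0.0, 1.0, 0.0]
contact_force: [0.9, 0.1, -1.3]
gripper_width: 0.396
```

Call:
play_rows(
  increments=[
    {"offset": [6,-38,0],"twist": 0,"grip": 0.3},
    {"offset": [12,-76,0],"twist": 0,"grip": 0.3},
    {"offset": [15,-94,10],"twist": 0,"grip": 0.3},
    {"offset": [15,-94,30],"twist": 0,"grip": 0.3},
    {"offset": [15,-94,40],"twist": 0,"grip": 0.3},
  ],
)

```text
time: 37.63
tool_pos: [0.4087, -0.3304, 0.2473]
tool_rot: [-0.001, 0.001, 1.0, 0.001]
contact_force: [-0.7, 1.7, -2.4]
gripper_width: 0.396
```

Call:
play_rows(
  increments=[
    {"offset": [0,0,0],"twist": 0,"grip": 0.3},
    {"offset": [0,0,0],"twist": 0,"grip": 0.3},
  ],
)

```text
time: 37.8
tool_pos: [0.4094, -0.3287, 0.2481]
tool_rot: [-0.001, -0.0, 1.0, 0.001]
contact_force: [-0.0, -1.5, -1.4]
gripper_width: 0.401
```

Call:
play_rows(
  increments=[
    {"offset": [0,0,15],"twist": 0,"grip": 0.3},
    {"offset": [0,0,32],"twist": 0,"grip": 0.3},
    {"offset": [0,0,47],"twist": 0,"grip": 0.3},
    {"offset": [0,0,57],"twist": 0,"grip": 0.3},
    {"offset": [0,0,61],"twist": 0,"grip": 0.3},
  ],
)

```text
time: 38.22
tool_pos: [0.4097, -0.3286, 0.1873]
tool_rot: [-0.001, -0.001, 1.0, 0.001]
contact_force: [-0.4, 1.1, -2.0]
gripper_width: 0.395
```

Call:
play_rows(
  increments=[
    {"offset": [0,0,2],"twist": 0,"grip": 0.3},
    {"offset": [0,0,3],"twist": 0,"grip": 0.3},
    {"offset": [0,0,3],"twist": 0,"grip": 0.3},
  ],
)

```text
time: 38.47
tool_pos: [0.4101, -0.3298, 0.1861]
tool_rot: [0.001, -0.0, 1.0, -0.001]
contact_force: [0.1, 0.1, -1.4]
gripper_width: 0.396
```

Call:
play_rows(
  increments=[
    {"offset": [0,0,0.5],"twist": 0,"grip": 0.3},
    {"offset": [0,0,0.5],"twist": 0,"grip": 0.45},
    {"offset": [0,0,0.5],"twist": 0,"grip": 0.55},
    {"offset": [0,0,0.5],"twist": 0,"grip": 0.55},
  ],
)

```text
time: 38.8
tool_pos: [0.41, -0.3299, 0.1854]
tool_rot: [0.0, 0.0, 1.0, -0.0]
contact_force: [-0.4, -0.5, 1.5]
gripper_width: 0.552
```

Call:
play_rows(
  increments=[
    {"offset": [0,0,-10],"twist": 0,"grip": 0.55},
    {"offset": [0,0,-40],"twist": 0,"grip": 0.55},
    {"offset": [0,0,-75],"twist": 0,"grip": 0.6},
    {"offset": [-12,28,-102],"twist": 0,"grip": 0.75},
    {"offset": [-27,65,-102],"twist": 0,"grip": 0.75},
  ],
)

```text
time: 39.22
tool_pos: [0.4385, -0.2672, 0.2955]
tool_rot: [0.005, 0.002, 1.0, -0.005]
contact_force: [1.0, -0.4, 0.7]
gripper_width: 0.749
```

Call:
play_rows(
  increments=[
    {"offset": [-15,36,0],"twist": 0,"grip": 0.75},
    {"offset": [-30,72,0],"twist": 0,"grip": 0.75},
    {"offset": [-45,108,0],"twist": 0,"grip": 0.75},
    {"offset": [-60,144,0],"twist": 0,"grip": 0.75},
    {"offset": [-75,180,0],"twist": 0,"grip": 0.75},
  ],
)

```text
time: 39.63
tool_pos: [0.5122, -0.0828, 0.2881]
tool_rot: [0.001, 0.0, 1.0, -0.0]
contact_force: [0.6, -0.4, 0.3]
gripper_width: 0.752
```

Run:
```python
from h import *
tipcheck()
```

```text
[ 0.5122 -0.0828  0.2881] [ 0.6 -0.4  0.3]
handle [150, 132, 63, 68, 2387] [176.1 164.7]
  expected handle mid [253.3 167.1]
bush [285, 210, 14, 19, 156] bore px 292.0 215.8 [0.5593, 0.0305, 0.035] tcp cand [0.5579 0.0285]
bush [272, 243, 16, 20, 182] bore px 279.8 249.7 [0.6625, 0.0278, 0.035] tcp cand [0.6611 0.0258]
```

Call:
play_rows(
  increments=[
    {"offset": [-15,36,0],"twist": 0,"grip": 0.75},
    {"offset": [-30,72,0],"twist": 0,"grip": 0.75},
    {"offset": [-45,106,0],"twist": 0,"grip": 0.75},
    {"offset": [-47,113.5,15],"twist": 0,"grip": 0.75},
    {"offset": [-47,113.5,50],"twist": 0,"grip": 0.75},
  ],
)

```text
time: 40.1
tool_pos: [0.5624, 0.0312, 0.2431]
tool_rot: [0.007, -0.002, 1.0, -0.0]
contact_force: [0.7, -1.0, 0.1]
gripper_width: 0.751
```

Call:
play_rows(
  increments=[
    {"offset": [0,0,25],"twist": 0,"grip": 0.75},
    {"offset": [0,0,42],"twist": 0,"grip": 0.75},
    {"offset": [0,0,52],"twist": 0,"grip": 0.75},
    {"offset": [0,0,54],"twist": 0,"grip": 0.75},
    {"offset": [0,0,54],"twist": 0,"grip": 0.75},
  ],
)

```text
time: 40.52
tool_pos: [0.5589, 0.0287, 0.183]
tool_rot: [-0.0, 0.0, 1.0, 0.0]
contact_force: [-0.3, 0.3, 0.3]
gripper_width: 0.745
```

Call:
play_rows(
  increments=[
    {"offset": [0,0,0],"twist": 0,"grip": 0.75},
    {"offset": [0,0,0],"twist": 0,"grip": 0.6},
    {"offset": [0,0,0],"twist": 0,"grip": 0.45},
    {"offset": [0,0,0],"twist": 0,"grip": 0.3},
    {"offset": [0,0,0],"twist": 0,"grip": 0.3},
  ],
)

```text
time: 40.93
tool_pos: [0.5597, 0.0288, 0.1846]
tool_rot: [0.002, 0.0, 1.0, -0.0]
contact_force: [-1.4, 1.4, 4.9]
gripper_width: 0.397
```

Call:
play_rows(
  increments=[
    {"offset": [0,0,0],"twist": 0,"grip": 0.3},
    {"offset": [0,0,0],"twist": 0,"grip": 0.3},
    {"offset": [0,0,0],"twist": 0,"grip": 0.3},
  ],
)

```text
time: 41.18
tool_pos: [0.5597, 0.0288, 0.1846]
tool_rot: [0.001, 0.0, 1.0, -0.0]
contact_force: [-0.2, 0.4, 6.7]
gripper_width: 0.395
```

Call:
play_rows(
  increments=[
    {"offset": [0,0,-15],"twist": 0,"grip": 0.3},
    {"offset": [0,0,-50],"twist": 0,"grip": 0.3},
    {"offset": [0,0,-85],"twist": 0,"grip": 0.3},
    {"offset": [8,-30,-106],"twist": 0,"grip": 0.3},
    {"offset": [17,-66,-106],"twist": 0,"grip": 0.3},
  ],
)

```text
time: 41.6
tool_pos: [0.5436, -0.0366, 0.2952]
tool_rot: [0.005, -0.002, 1.0, -0.001]
contact_force: [1.7, -0.9, -1.1]
gripper_width: 0.4
```

Call:
play_rows(
  increments=[
    {"offset": [10,-39,0],"twist": 0,"grip": 0.3},
    {"offset": [20,-78,0],"twist": 0,"grip": 0.3},
    {"offset": [30,-117,0],"twist": 0,"grip": 0.3},
    {"offset": [40,-156,0],"twist": 0,"grip": 0.3},
    {"offset": [50,-195,0],"twist": 0,"grip": 0.3},
  ],
)

```text
time: 42.02
tool_pos: [0.4905, -0.2336, 0.2883]
tool_rot: [-0.0, 0.0, 1.0, 0.0]
contact_force: [0.2, 0.2, -2.6]
gripper_width: 0.397
```

Call:
play_rows(
  increments=[
    {"offset": [10,-38,0],"twist": 0,"grip": 0.3},
    {"offset": [20,-76,0],"twist": 0,"grip": 0.3},
    {"offset": [27.5,-98,10],"twist": 0,"grip": 0.3},
    {"offset": [27.5,-98,30],"twist": 0,"grip": 0.3},
    {"offset": [27.5,-98,40],"twist": 0,"grip": 0.3},
  ],
)

```text
time: 42.43
tool_pos: [0.4629, -0.331, 0.2466]
tool_rot: [-0.001, 0.002, 1.0, 0.001]
contact_force: [-0.4, 1.1, -2.3]
gripper_width: 0.394
```

Call:
play_rows(
  increments=[
    {"offset": [0,0,0],"twist": 0,"grip": 0.3},
    {"offset": [0,0,0],"twist": 0,"grip": 0.3},
  ],
)

```text
time: 42.6
tool_pos: [0.4639, -0.329, 0.2473]
tool_rot: [-0.001, -0.0, 1.0, 0.001]
contact_force: [0.3, -0.6, -2.0]
gripper_width: 0.397
```

Call:
play_rows(
  increments=[
    {"offset": [0,0,15],"twist": 0,"grip": 0.3},
    {"offset": [0,0,32],"twist": 0,"grip": 0.3},
    {"offset": [0,0,47],"twist": 0,"grip": 0.3},
    {"offset": [0,0,55],"twist": 0,"grip": 0.3},
    {"offset": [0,0,58],"twist": 0,"grip": 0.3},
  ],
)

```text
time: 43.02
tool_pos: [0.4643, -0.329, 0.1899]
tool_rot: [-0.001, -0.001, 1.0, 0.001]
contact_force: [-1.0, 0.4, -1.4]
gripper_width: 0.399
```

Call:
play_rows(
  increments=[
    {"offset": [0,0,2],"twist": 0,"grip": 0.3},
    {"offset": [0,0,3],"twist": 0,"grip": 0.3},
    {"offset": [0,0,3],"twist": 0,"grip": 0.3},
  ],
)

```text
time: 43.27
tool_pos: [0.4647, -0.3303, 0.1887]
tool_rot: [0.001, -0.0, 1.0, -0.001]
contact_force: [1.4, -0.8, -2.2]
gripper_width: 0.395
```

Call:
play_rows(
  increments=[
    {"offset": [0,0,0.5],"twist": 0,"grip": 0.3},
    {"offset": [0,0,0.5],"twist": 0,"grip": 0.45},
    {"offset": [0,0,0.5],"twist": 0,"grip": 0.55},
    {"offset": [0,0,0.5],"twist": 0,"grip": 0.55},
  ],
)

```text
time: 43.6
tool_pos: [0.4645, -0.3304, 0.188]
tool_rot: [0.001, 0.0, 1.0, -0.0]
contact_force: [-0.5, -1.0, -0.3]
gripper_width: 0.548
```

Call:
play_rows(
  increments=[
    {"offset": [0,0,-10],"twist": 0,"grip": 0.55},
    {"offset": [0,0,-40],"twist": 0,"grip": 0.55},
    {"offset": [0,0,-75],"twist": 0,"grip": 0.6},
    {"offset": [-14,26,-102],"twist": 0,"grip": 0.75},
    {"offset": [-32,58,-102],"twist": 0,"grip": 0.75},
  ],
)

```text
time: 44.02
tool_pos: [0.4979, -0.2745, 0.2982]
tool_rot: [0.006, 0.002, 1.0, -0.004]
contact_force: [1.4, -0.5, 0.3]
gripper_width: 0.751
```

Call:
play_rows(
  increments=[
    {"offset": [-18,35,0],"twist": 0,"grip": 0.75},
    {"offset": [-37,70,0],"twist": 0,"grip": 0.75},
    {"offset": [-55,105,0],"twist": 0,"grip": 0.75},
    {"offset": [-74,140,0],"twist": 0,"grip": 0.75},
    {"offset": [-92,175,0],"twist": 0,"grip": 0.75},
  ],
)

```text
time: 44.43
tool_pos: [0.589, -0.0953, 0.2906]
tool_rot: [0.001, 0.0, 1.0, -0.0]
contact_force: [0.9, 0.1, 0.6]
gripper_width: 0.751
```

Run:
```python
from h import *
tipcheck()
```

```text
[ 0.589  -0.0953  0.2906] [0.9 0.1 0.6]
handle [150, 132, 62, 68, 2228] [175.8 166. ]
  expected handle mid [237.9 188. ]
bush [272, 243, 16, 20, 184] bore px 279.8 249.8 [0.6625, 0.0278, 0.035] tcp cand [0.6611 0.0258]
```

Call:
play_rows(
  increments=[
    {"offset": [-20,33,0],"twist": 0,"grip": 0.75},
    {"offset": [-40,66,0],"twist": 0,"grip": 0.75},
    {"offset": [-60,100,0],"twist": 0,"grip": 0.75},
    {"offset": [-74,123,10],"twist": 0,"grip": 0.75},
    {"offset": [-74,123,40],"twist": 0,"grip": 0.75},
  ],
)

```text
time: 44.9
tool_pos: [0.6665, 0.03, 0.2563]
tool_rot: [0.007, -0.002, 1.0, 0.0]
contact_force: [1.1, -1.1, -0.5]
gripper_width: 0.748
```

Call:
play_rows(
  increments=[
    {"offset": [0,0,25],"twist": 0,"grip": 0.75},
    {"offset": [0,0,45],"twist": 0,"grip": 0.75},
    {"offset": [0,0,60],"twist": 0,"grip": 0.75},
    {"offset": [0,0,67],"twist": 0,"grip": 0.75},
    {"offset": [0,0,67],"twist": 0,"grip": 0.75},
  ],
)

```text
time: 45.32
tool_pos: [0.6616, 0.0257, 0.1807]
tool_rot: [-0.001, 0.0, 1.0, 0.0]
contact_force: [-0.9, 0.0, -0.5]
gripper_width: 0.749
```

Call:
play_rows(
  increments=[
    {"offset": [0,0,0],"twist": 0,"grip": 0.75},
    {"offset": [0,0,0],"twist": 0,"grip": 0.6},
    {"offset": [0,0,0],"twist": 0,"grip": 0.45},
    {"offset": [0,0,0],"twist": 0,"grip": 0.3},
    {"offset": [0,0,0],"twist": 0,"grip": 0.3},
  ],
)

```text
time: 45.73
tool_pos: [0.6632, 0.0258, 0.1845]
tool_rot: [0.002, 0.0, 1.0, -0.0]
contact_force: [-0.7, -0.8, 5.3]
gripper_width: 0.395
```

Call:
play_rows(
  increments=[
    {"offset": [0,0,0],"twist": 0,"grip": 0.3},
    {"offset": [0,0,0],"twist": 0,"grip": 0.3},
    {"offset": [0,0,0],"twist": 0,"grip": 0.3},
  ],
)

```text
time: 45.98
tool_pos: [0.6633, 0.0258, 0.1845]
tool_rot: [0.002, 0.0, 1.0, -0.0]
contact_force: [-0.6, 0.8, 7.0]
gripper_width: 0.397
```

Call:
play_rows(
  increments=[
    {"offset": [0,0,-15],"twist": 0,"grip": 0.3},
    {"offset": [0,0,-50],"twist": 0,"grip": 0.3},
    {"offset": [0,0,-85],"twist": 0,"grip": 0.3},
    {"offset": [13,-28,-110],"twist": 0,"grip": 0.3},
    {"offset": [28,-61,-110],"twist": 0,"grip": 0.3},
  ],
)

```text
time: 46.4
tool_pos: [0.6364, -0.0344, 0.301]
tool_rot: [0.007, -0.002, 1.0, -0.001]
contact_force: [1.1, -0.7, 0.1]
gripper_width: 0.396
```

Call:
play_rows(
  increments=[
    {"offset": [15,-37,0],"twist": 0,"grip": 0.3},
    {"offset": [30,-74,0],"twist": 0,"grip": 0.3},
    {"offset": [46,-112,0],"twist": 0,"grip": 0.3},
    {"offset": [61,-149,0],"twist": 0,"grip": 0.3},
    {"offset": [76,-186,0],"twist": 0,"grip": 0.3},
  ],
)

```text
time: 46.82
tool_pos: [0.5568, -0.2224, 0.2927]
tool_rot: [-0.0, -0.0, 1.0, -0.0]
contact_force: [0.7, -0.1, -1.6]
gripper_width: 0.393
```

Call:
play_rows(
  increments=[
    {"offset": [14,-37,0],"twist": 0,"grip": 0.3},
    {"offset": [28,-74,0],"twist": 0,"grip": 0.3},
    {"offset": [39,-109,0],"twist": 0,"grip": 0.3},
    {"offset": [39,-109,25],"twist": 0,"grip": 0.3},
    {"offset": [39,-109,40],"twist": 0,"grip": 0.3},
  ],
)

```text
time: 47.23
tool_pos: [0.518, -0.3324, 0.2524]
tool_rot: [0.0, 0.002, 1.0, -0.0]
contact_force: [-0.1, 0.9, -3.0]
gripper_width: 0.393
```

Call:
play_rows(
  increments=[
    {"offset": [0,0,0],"twist": 0,"grip": 0.3},
    {"offset": [0,0,0],"twist": 0,"grip": 0.3},
  ],
)

```text
time: 47.4
tool_pos: [0.5186, -0.3297, 0.2513]
tool_rot: [-0.001, 0.0, 1.0, 0.001]
contact_force: [-0.2, 0.2, -1.7]
gripper_width: 0.396
```

Call:
play_rows(
  increments=[
    {"offset": [0,0,15],"twist": 0,"grip": 0.3},
    {"offset": [0,0,32],"twist": 0,"grip": 0.3},
    {"offset": [0,0,47],"twist": 0,"grip": 0.3},
    {"offset": [0,0,57],"twist": 0,"grip": 0.3},
    {"offset": [0,0,61],"twist": 0,"grip": 0.3},
  ],
)

```text
time: 47.82
tool_pos: [0.5193, -0.3294, 0.1907]
tool_rot: [-0.0, -0.0, 1.0, 0.0]
contact_force: [-0.6, 0.6, -1.3]
gripper_width: 0.393
```

Call:
play_rows(
  increments=[
    {"offset": [0,0,2],"twist": 0,"grip": 0.3},
    {"offset": [0,0,3],"twist": 0,"grip": 0.3},
    {"offset": [0,0,3],"twist": 0,"grip": 0.3},
  ],
)

```text
time: 48.07
tool_pos: [0.5197, -0.3303, 0.1893]
tool_rot: [0.001, -0.0, 1.0, -0.001]
contact_force: [0.5, 1.0, -1.2]
gripper_width: 0.396
```

Call:
play_rows(
  increments=[
    {"offset": [0,0,1.5],"twist": 0,"grip": 0.3},
    {"offset": [0,0,1.5],"twist": 0,"grip": 0.45},
    {"offset": [0,0,1.5],"twist": 0,"grip": 0.55},
    {"offset": [0,0,1.5],"twist": 0,"grip": 0.55},
  ],
)

```text
time: 48.4
tool_pos: [0.5195, -0.3303, 0.1874]
tool_rot: [0.0, 0.0, 1.0, -0.0]
contact_force: [0.5, -0.6, -0.5]
gripper_width: 0.55
```

Call:
play_rows(
  increments=[
    {"offset": [0,0,-10],"twist": 0,"grip": 0.55},
    {"offset": [0,0,-40],"twist": 0,"grip": 0.55},
    {"offset": [0,0,-80],"twist": 0,"grip": 0.4},
    {"offset": [0,0,-120],"twist": 0,"grip": 0.2},
    {"offset": [0,0,-160],"twist": 0,"grip": 0},
  ],
)

```text
time: 48.82
tool_pos: [0.5189, -0.3299, 0.3493]
tool_rot: [0.0, 0.0, 1.0, -0.0]
contact_force: [-0.1, 0.2, -0.3]
gripper_width: 0.131
```

Call:
play_rows(
  increments=[
    {"offset": [2,40,-35],"twist": 0,"grip": 0},
    {"offset": [4,80,-70],"twist": 0,"grip": 0},
    {"offset": [6,120,-75],"twist": 0,"grip": 0},
    {"offset": [8,160,-75],"twist": 0,"grip": 0},
    {"offset": [10,200,-75],"twist": 0,"grip": 0},
  ],
)

```text
time: 49.23
tool_pos: [0.5096, -0.1438, 0.425]
tool_rot: [0.003, 0.001, 1.0, -0.001]
contact_force: [0.2, 0.8, 0.2]
gripper_width: 0.005
```

Run:
```python
from h import *
tipcheck()
for c in("scene","top"):
    manip.grab_frame(c)
    for q in("lid_edge","lid_hinge","case"): print(c,q,find(q,c))
```

```text
[ 0.5096 -0.1438  0.425 ] [0.2 0.8 0.2]
handle [150, 132, 63, 68, 1755] [178.3 164. ]
  expected handle mid [226.6 116.1]
scene lid_edge [(0.75, [0.4889, 0.3495, 0.1967]), (0.19, [0.6508, -0.203, 0.0519])]
scene lid_hinge [(0.65, [0.4818, 0.3252, 0.0457]), (0.38, [0.5175, -0.3302, 0.0235]), (0.29, [0.7303, 0.1738, -0.0011])]
scene case [(0.78, [0.4828, 0.2546, -0.0029])]
top lid_edge [(0.95, [0.4813, 0.3488, 0.1987])]
top lid_hinge [(0.85, [0.4876, 0.3289, 0.0494])]
top case [(0.89, [0.4792, 0.2552, -0.0023]), (0.74, [0.7416, -0.2466, -0.0016])]
```

Call:
play_rows(
  increments=[
    {"offset": [5,40,0],"twist": 0,"grip": 0},
    {"offset": [8,80,0],"twist": 0,"grip": 0},
    {"offset": [11,120,0],"twist": 0,"grip": 0},
    {"offset": [13,160,0],"twist": 0,"grip": 0},
    {"offset": [15,200,0],"twist": 0,"grip": 0},
  ],
)

```text
time: 50.1
tool_pos: [0.4949, 0.0555, 0.4211]
tool_rot: [-0.0, 0.001, 1.0, -0.0]
contact_force: [0.6, 0.2, -0.1]
gripper_width: 0.003
```

Call:
play_rows(
  increments=[
    {"offset": [2,40,0],"twist": 0,"grip": 0},
    {"offset": [4,80,0],"twist": 0,"grip": 0},
    {"offset": [6,120,0],"twist": 0,"grip": 0},
    {"offset": [8,160,0],"twist": 0,"grip": 0},
    {"offset": [10,200,0],"twist": 0,"grip": 0},
  ],
)

```text
time: 50.52
tool_pos: [0.4852, 0.2561, 0.4211]
tool_rot: [-0.0, 0.001, 1.0, -0.0]
contact_force: [0.6, -0.1, 0.7]
gripper_width: -0.004
```

Call:
play_rows(
  increments=[
    {"offset": [2,40,0],"twist": 0,"grip": 0},
    {"offset": [4,80,0],"twist": 0,"grip": 0},
    {"offset": [5,120,0],"twist": 0,"grip": 0},
    {"offset": [5,145,0],"twist": 0,"grip": 0},
    {"offset": [5,145,0],"twist": 0,"grip": 0},
  ],
)

```text
time: 50.93
tool_pos: [0.4801, 0.4031, 0.4203]
tool_rot: [-0.001, -0.001, 1.0, 0.0]
contact_force: [-1.0, -0.7, -0.7]
gripper_width: -0.003
```

Call:
play_rows(
  increments=[
    {"offset": [0,0,0],"twist": 0,"grip": 0},
    {"offset": [0,0,0],"twist": 0,"grip": 0},
    {"offset": [0,0,0],"twist": 0,"grip": 0},
  ],
)

```text
time: 51.18
tool_pos: [0.4807, 0.3986, 0.421]
tool_rot: [-0.0, 0.001, 1.0, -0.0]
contact_force: [0.6, 0.0, -0.6]
gripper_width: -0.001
```

Call:
play_rows(
  increments=[
    {"offset": [0,2,15],"twist": 0,"grip": 0},
    {"offset": [0,2,35],"twist": 0,"grip": 0},
    {"offset": [0,2,55],"twist": 0,"grip": 0},
    {"offset": [0,2,70],"twist": 0,"grip": 0},
    {"offset": [0,2,78],"twist": 0,"grip": 0},
  ],
)

```text
time: 51.6
tool_pos: [0.4796, 0.4006, 0.3395]
tool_rot: [-0.002, 0.001, 1.0, -0.001]
contact_force: [-0.0, -0.4, -0.7]
gripper_width: 0.004
```

Call:
play_rows(
  increments=[
    {"offset": [0,0,0],"twist": 0,"grip": 0},
    {"offset": [0,-8,0],"twist": 0,"grip": 0},
    {"offset": [0,-16,0],"twist": 0,"grip": 0},
    {"offset": [0,-24,0],"twist": 0,"grip": 0},
    {"offset": [0,-32,0],"twist": 0,"grip": 0},
  ],
)

```text
time: 52.02
tool_pos: [0.4803, 0.369, 0.3447]
tool_rot: [0.001, 0.0, 1.0, 0.001]
contact_force: [-0.2, 0.0, -0.1]
gripper_width: -0.004
```

Call:
play_rows(
  increments=[
    {"offset": [0,-6,0],"twist": 0,"grip": 0},
    {"offset": [0,-12,0],"twist": 0,"grip": 0},
    {"offset": [0,-18,0],"twist": 0,"grip": 0},
    {"offset": [0,-24,0],"twist": 0,"grip": 0},
    {"offset": [0,-27,0],"twist": 0,"grip": 0},
  ],
)

```text
time: 52.43
tool_pos: [0.4802, 0.3421, 0.3436]
tool_rot: [0.0, 0.0, 1.0, 0.0]
contact_force: [0.3, 1.0, 1.8]
gripper_width: 0.0
```

Run:
```python
from h import *
for c in("scene","top"):
    manip.grab_frame(c)
    print(c,find("lid_edge",c))
```

```text
scene [(0.68, [0.4869, 0.3256, 0.1971])]
top [(0.67, [0.4807, 0.3226, 0.1984])]
```

Call:
play_rows(
  increments=[
    {"offset": [0,-9,1],"twist": 0,"grip": 0},
    {"offset": [0,-18,3],"twist": 0,"grip": 0},
    {"offset": [0,-27,4],"twist": 0,"grip": 0},
    {"offset": [0,-36,7],"twist": 0,"grip": 0},
    {"offset": [0,-43,9],"twist": 0,"grip": 0},
  ],
)

```text
time: 53.05
tool_pos: [0.4798, 0.2986, 0.3334]
tool_rot: [-0.001, 0.0, 1.0, -0.0]
contact_force: [-0.6, 2.0, -0.5]
gripper_width: -0.003
```

Call:
play_rows(
  increments=[
    {"offset": [0,-7,3],"twist": 0,"grip": 0},
    {"offset": [0,-14,7],"twist": 0,"grip": 0},
    {"offset": [0,-20,10],"twist": 0,"grip": 0},
    {"offset": [0,-26,14],"twist": 0,"grip": 0},
    {"offset": [0,-32,18],"twist": 0,"grip": 0},
  ],
)

```text
time: 53.47
tool_pos: [0.48, 0.2672, 0.3158]
tool_rot: [-0.0, 0.0, 1.0, -0.0]
contact_force: [-0.9, 0.6, 0.8]
gripper_width: 0.001
```

Run:
```python
from h import *
for c in("scene","top"):
    manip.grab_frame(c)
    print(c,find("lid_edge",c))
```

```text
scene [(0.9, [0.4854, 0.2368, 0.1633])]
top [(0.97, [0.4813, 0.2307, 0.1669])]
```

Call:
play_rows(
  increments=[
    {"offset": [0,-5,5],"twist": 0,"grip": 0},
    {"offset": [0,-10,10],"twist": 0,"grip": 0},
    {"offset": [0,-15,15],"twist": 0,"grip": 0},
    {"offset": [0,-20,20],"twist": 0,"grip": 0},
    {"offset": [0,-25,26],"twist": 0,"grip": 0},
  ],
)

```text
time: 54.08
tool_pos: [0.48, 0.2424, 0.2897]
tool_rot: [0.0, 0.0, 1.0, 0.0]
contact_force: [-0.1, 1.1, 0.7]
gripper_width: 0.002
```

Call:
play_rows(
  increments=[
    {"offset": [0,-4,6],"twist": 0,"grip": 0},
    {"offset": [0,-7,12],"twist": 0,"grip": 0},
    {"offset": [0,-10,19],"twist": 0,"grip": 0},
    {"offset": [0,-13,26],"twist": 0,"grip": 0},
    {"offset": [0,-15,33],"twist": 0,"grip": 0},
  ],
)

```text
time: 54.5
tool_pos: [0.48, 0.2274, 0.2564]
tool_rot: [-0.0, 0.0, 1.0, -0.0]
contact_force: [0.1, -1.0, 1.7]
gripper_width: 0.002
```

Call:
play_rows(
  increments=[
    {"offset": [0,-2,5],"twist": 0,"grip": 0},
    {"offset": [0,-3,10],"twist": 0,"grip": 0},
    {"offset": [0,-4,14],"twist": 0,"grip": 0},
    {"offset": [0,-5,16],"twist": 0,"grip": 0},
    {"offset": [0,-5,18],"twist": 0,"grip": 0},
  ],
)

```text
time: 54.92
tool_pos: [0.48, 0.2227, 0.2389]
tool_rot: [-0.0, 0.0, 1.0, -0.0]
contact_force: [-0.6, 0.0, 1.1]
gripper_width: -0.002
```

Run:
```python
from h import *
for c in("scene","top"):
    manip.grab_frame(c)
    print(c,find("lid_edge",c))
```

```text
scene [(0.63, [0.4866, 0.1818, 0.0685]), (0.56, [0.5073, -0.4591, -0.0042])]
top [(0.9, [0.4804, 0.1773, 0.0669])]
```

Call:
play_rows(
  increments=[
    {"offset": [0,0,2],"twist": 0,"grip": 0},
    {"offset": [0,0,4],"twist": 0,"grip": 0},
    {"offset": [0,0,6],"twist": 0,"grip": 0},
    {"offset": [0,0,8],"twist": 0,"grip": 0},
    {"offset": [0,0,8],"twist": 0,"grip": 0},
  ],
)

```text
time: 55.53
tool_pos: [0.4803, 0.2229, 0.2319]
tool_rot: [0.0, 0.0, 1.0, -0.0]
contact_force: [-1.4, -0.9, 4.2]
gripper_width: 0.001
```

Call:
play_rows(
  increments=[
    {"offset": [0,0,2],"twist": 0,"grip": 0},
    {"offset": [0,0,3],"twist": 0,"grip": 0},
    {"offset": [0,0,3],"twist": 0,"grip": 0},
  ],
)

```text
time: 55.78
tool_pos: [0.4807, 0.223, 0.2317]
tool_rot: [-0.001, -0.0, 1.0, -0.0]
contact_force: [-9.4, -2.5, 20.7]
gripper_width: 0.004
```

The lid bottomed out: 20 N at tip z 0.0587, where a closed lid's outer face should be. Backing off and checking.

Call:
play_rows(
  increments=[
    {"offset": [0,0,-10],"twist": 0,"grip": 0},
    {"offset": [0,0,-40],"twist": 0,"grip": 0},
    {"offset": [0,0,-80],"twist": 0,"grip": 0},
    {"offset": [0,0,-120],"twist": 0,"grip": 0},
    {"offset": [0,0,-160],"twist": 0,"grip": 0},
  ],
)

```text
time: 56.2
tool_pos: [0.4796, 0.2227, 0.3894]
tool_rot: [-0.001, 0.0, 1.0, -0.0]
contact_force: [1.5, 0.1, 0.9]
gripper_width: 0.002
```

Call:
play_rows(
  increments=[
    {"offset": [20,40,0],"twist": 0,"grip": 0},
    {"offset": [40,76,0],"twist": 0,"grip": 0},
    {"offset": [60,112,0],"twist": 0,"grip": 0},
    {"offset": [80,148,0],"twist": 0,"grip": 0},
    {"offset": [100,184,0],"twist": 0,"grip": 0},
  ],
)

```text
time: 56.62
tool_pos: [0.3793, 0.4072, 0.3882]
tool_rot: [0.0, 0.0, 1.0, 0.0]
contact_force: [0.4, 0.5, -0.0]
gripper_width: -0.0
```

Call:
play_rows(
  increments=[
    {"offset": [20,40,0],"twist": 0,"grip": 0},
    {"offset": [40,76,0],"twist": 0,"grip": 0},
    {"offset": [60,112,0],"twist": 0,"grip": 0},
    {"offset": [60,112,0],"twist": 0,"grip": 0},
    {"offset": [60,112,0],"twist": 0,"grip": 0},
  ],
)

```text
time: 57.03
tool_pos: [0.319, 0.5195, 0.3876]
tool_rot: [-0.0, -0.002, 1.0, -0.0]
contact_force: [-0.0, -0.3, 1.2]
gripper_width: -0.0
```

Run:
```python
from h import *
print(manip.state()['tool_pos'])
pic("scene","s11.png",None,1.5)
pic("top","t11.png",None,1.5)
for c in("scene","top"):
    for q in("lid_edge","pin_grip","bush_a_mid"): print(c,q,find(q,c))
```

```text
[0.31903612 0.51951365 0.38757131]
scene lid_edge [(0.67, [0.4851, 0.1779, 0.0544])]
scene pin_grip [(0.54, [0.6541, -0.2036, 0.0768])]
scene bush_a_mid [(0.65, [0.3293, 0.1968, 0.0146]), (0.61, [0.3675, 0.0178, 0.0144]), (0.56, [0.41, -0.3336, 0.0207])]
top lid_edge [(0.93, [0.4795, 0.176, 0.0578])]
top pin_grip [(0.59, [0.6538, -0.205, 0.0754])]
top bush_a_mid [(0.79, [0.329, 0.2007, 0.0177]), (0.56, [0.4068, -0.3285, 0.0236]), (0.55, [0.788, -0.0931, -0.0009]), (0.53, [0.3647, 0.0198, 0.0164])]
```

View pics/s11.png

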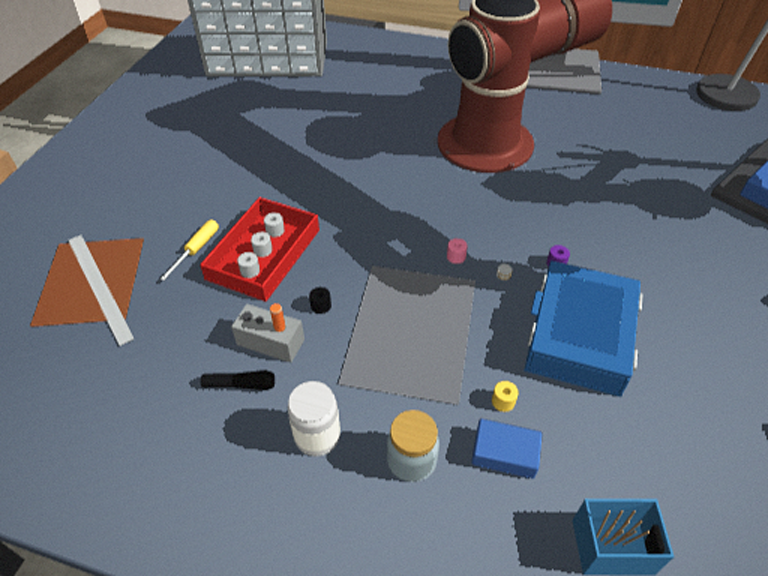

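View pics/t11.png

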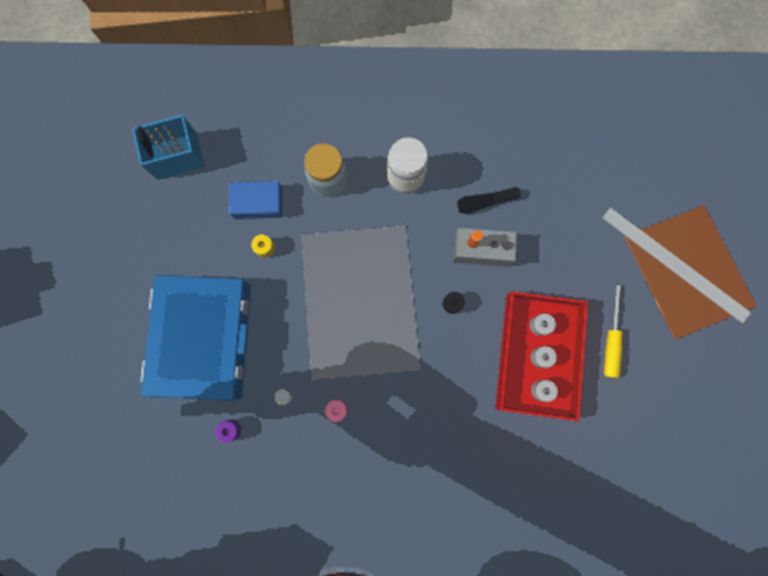

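Both views show the lid flat and closed, three bushes upright in the tray at about (544,325), (543,356) and (545,391) in the top view, the pin in the stand, and the bystanders where they started. Handing in.

```bash
python3 -c "
from plant import manip
print(manip.state()['contact_force']); print(manip.job_done())"
```

```text
[ 0.5138377   1.11759348 -0.06115365]
the job is handed in; nothing more can be done
None
```

The job is handed in at about 57 s of arm time, with every item in the task done as far as my checks show; no verdict was reported.

- **Probing:** I probed all six bushes. The three in the +y column are blind: the pin met 12–22 N where the 18 mm floor should be. The three in the -y column are through-bored, with the tip passing about 5 mm below that level without contact.
- **Sorting:** The three through-bored bushes went upright into the blue case and the three blind ones upright into the red tray. One blind bush was knocked about 24 mm aside partway through, and I relocated it before picking it up.
- **Pin and lid:** The pin is back in its hole. The lid was lowered in small steps of about 10 mm or less until it stopped.

**Last checks:**
- Both cameras show three bushes upright in the tray and the bystanders where they started.
- The lid edge read 0.054 m in one view and 0.058 m in the other; fully closed is 0.058 m, so the difference is within the 4 mm camera accuracy.
- The pin's grip point read 0.075–0.077 m, against 0.075 m when seated.
- The bushes in the case were last seen upright before the lid closed over them and can't be seen now.
- The arm is clear of everything.

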